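# Snap the slipped bottle stand into its next hole and load it

### The job

The telescopic stand for the stain bottle has slipped: its column has sunk below the lowest hole of the outer tube and its bottle arm has swung out of line. Turn the arm back in line with the long side of the foot and draw the column straight up until its spring button snaps out through the first hole and holds, without lifting the foot off the bench or dragging the stand about. Then set the amber bottle with the purple label upright in the stand's cup, let it go, and leave the other loose things on the bench where they are.

Things in the scene. Friction and masses are not known exactly. Their poses are not given: they have to be found in the camera images.
- stand: The stand's loose foot: white steel plate 104 mm (its x) by 190 mm (its y), 12 mm thick, 2.3 kg with the column. Origin on the bench under the column's axis, z up; the plate reaches 127 mm along +y, 63 mm along -y. On it an upright aluminium tube, 30 mm thick, 131 mm high with its black bush; in its -x side two 9 mm holes, 81 and 111 mm above the bench; the lower one is wanted.
- stand_column (a joint): Turn of the steel column (24 mm) with its bottle arm in the tube: rad, + counter-clockwise from above, starts within +-0.5, stops at +-0.62. At 0 the arm lies in line with the foot's +y and the column's 7 mm spring button with the row of holes. The button pops out only within about 0.08 rad of 0; further out of line it slides past the holes unnoticed. Turning takes 0.03 N m.
- stand_handle (a point): Centre of the blue wing grip by which the column is turned and lifted: upright paddle 12 mm thick (its x), 40 mm long (its y; 26 mm at its foot), from 18 mm above this point to 20 mm below, where the grey cap begins. The arm points along its +y, z is up. 195 to 245 mm above the bench at the start. The cap is clamped anywhere within 24 mm on the column, so its height does not tell where the button is.
- stand_holder (a point): Centre of the inner floor of the round grey cup on the arm, 75 mm along +y from the column's axis, 52 mm lower than stand_handle; same axes. Inner diameter 53 mm, outer 61 mm, wall 18 mm high, open upward. When locked it can still swing about +-6 mm sideways in the button's play.
- stand_button_seat (a point): Centre of the lower, wanted hole, on the face of the tube. The button starts hidden in the tube, 34 to 60 mm below it: feel for it. Lifting the free column takes 4 N. Locked, it is blocked up, down (1 to 2 mm play) and round; a pull of some 18 N then lifts the foot. Unlocked it stays put while empty but sinks to the bottom under the bottle. The second hole is 30 mm higher.
- bottle_purple: The amber stain bottle whose label has a purple band, black cap: 45 mm diameter up to 74 mm, then a narrowing cap of 27 mm to 90 mm height; 0.19 to 0.26 kg. Origin at the centre of its underside, z up. It belongs in the stand's cup.
- bottle_blue: An equal amber bottle whose label has a blue band; it stays where it stands. The two bottles may have changed places. Origin at the centre of its underside.
- tumbler: Loose steel tumbler, 63 mm diameter, 81 mm high, near the sink; a bystander. Origin at the centre of its underside.
- cup_white: Loose sample cup with a white cap, 52 mm diameter, 64 mm high, at the back to the right; a bystander. Origin at the centre of its underside.
There are look-alikes about, which are no part of the job. Leave any yellow look-alike of the bottle_purple alone.

How it is judged:
By the outcome, as a careful person would: the job done as asked, in the order asked, and still so for the second after the job is handed in, with the robot touching nothing.
It also fails if it takes over 64 s, if anything falls off the work surface, if the arm or the gripper's body presses on something with over 40 N, if the wrist force passes 120 N, or if a joint passes its speed limit or range.

### The arm

A 6-joint arm with a two-finger parallel gripper is mounted at the origin on a cart in front of the work surface, level with it; the furniture and walls round the work are solid. World frame = base frame: x ahead of the robot, y to its left, z up, the work surface at z = 0. Lengths are in mm, angles in rad, forces in N, time in s.
With the tool pointing down it reaches from about 375 to 900 mm from the base axis. Payload 3.1 kg.
Tool frame: the origin (TCP) lies at the very end of the fingers, on their centre line; the grasp point (between the pads) lies 19 mm behind it; z points along the fingers, x is the direction in which the jaws open and shut, and the axes are right-handed (so a half turn about z gives the same grasp; the last joint's range is limited). The gripper opens to 87 mm and grips with 3 to 60 N. Pads are 19 mm wide; open, the fingers measure 117 mm over their backs; the gripper's body (75 mm by 190 mm) begins 51 mm behind the grasp point.
Start: joints at [1.087, 0.527, 1.433, -0, 1.181, -0.178], TCP at [187.523, 596.181, 183.548] pointing down, gripper open.
Joint ranges: [-3.08, 3.08], [-0.75, 2.2], [0.22, 2.44], [-1.43, 4.57], [0, 2.65], [-2.85, 2.85]. Speed limits (rad/s): [2.79, 2.79, 3.14, 3.14, 3.14, 3.14].

### API

Orientations are given as a rotation vector (axis times angle).
In Python, from workcell import bot, imaging, job gives the robot as it stands. The module is installed in compiled form; this text tells all that it offers.
- The arm moves only by the shell command python3 -m inch 'ROWS' [FORCE]. ROWS is JSON, a list of rows, each an object with "xyz": the shift along the tool's x, y, z in cm, a list of three; "dr": the turn, a rotation vector about the tool's x, y, z in rad, a list of three; "claw": the finger opening in cm, from 0 to 8.7. In form: [{"xyz": [tx, ty, tz], "dr": [ax, ay, az], "claw": claw}, ...]. A call has 1 to 5 rows; each row shifts and turns the commanded pose from where the row before left it, along the tool's axes as they then stand; what a row does not reach is not made up. A row lasts 1/12 s, in which the tool goes at most 41.7 mm and 7.16 degrees, less where a joint would pass 70% of its speed; a pose out of reach is approached as far as the arm can. A call with a gripper value outside its range is refused whole. The fingers move at their own pace and stop on an object; FORCE is the grip in N (left out, the last holds). Time passes only in rows, so rows that do not move let the fingers close. It gives the time, the measured TCP pose, the force and the opening at its end, in the units of the state.
- bot.observe(): the state, without advancing time (a new reading comes with each control period).
- imaging.camera(name): name is "scene" or "top" or "wrist"; returns the picture (420x560x3 uint8, red, green, blue); there is no depth.
- imaging.calibration(name): a dict with "fovy" (degrees; the focal length in pixels is half the picture's height over the tangent of half this angle, whatever the lens; pixels are square), "cx", "cy" (the principal point, pixels), "view" (4x4, takes a point from world to camera coordinates); the wrist camera has in their place "hand_eye" (4x4, takes a point from camera to tool coordinates, whose origin is the TCP and whose axes are the tool frame's). Camera axes: x right, y down, z forward; pixel columns grow to the right and rows downward; lengths in mm; the calibration is good to about 2 mm. A picture is of the moment at which its call begins: read the wrist's pose just before it. calibration takes no time and is no camera call.
- job.close_job(): hands the job in, once; it reports no verdict.
The state is a dict: "clock": time; "joint_positions": joint angles; "joint_velocities": joint speeds; "joint_efforts": joint torques, N m; "tool_pos": TCP position; "tool_rot": TCP orientation; "ft_force": force on the tool from outside, world axes, zero at the start; "ft_torque": the same for the moment, N m; "gripper_width": opening from 0.0 (shut) to 1.0 (fully open).
Only numpy, scipy, OpenCV 4.12 (cv2) and the standard library are available. Lean on these libraries where they do the work, as an engineer would, in place of code of your own. Each camera call takes 0.05 s, during which the arm holds its last target.

## Working session

There is one attempt and no reset: what is moved stays moved. The work goes in short steps, Python scripts to look and compute and a shell command to move; the robot and the scene stay as the last step left them, time stands still between calls to the robot, and variables do not carry over. Pictures are saved under pics/ and viewed, and the job is handed in when it is done.

```bash
mkdir -p pics; ls; python3 - <<'E'
from workcell import bot, imaging, job
import cv2,json,numpy as np
np.set_printoptions(precision=4,suppress=True)
print(bot.observe())
for n in ("scene","top","wrist"):
    im=imaging.camera(n); cv2.imwrite(f"pics/{n}0.png",im[:,:,::-1]); print(n,imaging.calibration(n))
E
```

```text
pics
{'clock': 0.0, 'joint_positions': array([ 1.0875,  0.5285,  1.4339,  0.    ,  1.1814, -0.1785]), 'joint_velocities': array([-0.0015, -0.0008,  0.002 , -0.0009,  0.0003,  0.0014]), 'joint_efforts': array([ -0.0019, -44.0038, -17.6589,   0.0634,   0.0583,  -0.0001]), 'tool_pos': array([187.1677, 595.479 , 182.5708]), 'tool_rot': array([ 2.5322,  1.8578, -0.003 ]), 'ft_force': array([-0.2556, -0.1099,  0.8381]), 'ft_torque': array([-0.0354, -0.012 , -0.0244]), 'gripper_width': 1.0000095961163422}
scene {'fovy': 52.60891515680173, 'cx': 272.62756696213006, 'cy': 202.13337934973902, 'view': array([[ -0.7102,  -0.7039,  -0.01  , 368.5171],
       [ -0.2518,   0.2673,  -0.9301, 308.3362],
       [  0.6574,  -0.658 ,  -0.3671, 638.1045],
       [  0.    ,   0.    ,   0.    ,   1.    ]])}
top {'fovy': 47.62504236626094, 'cx': 276.36517185951146, 'cy': 208.47862952902616, 'view': array([[   0.0255,   -0.9995,    0.0201,  -79.6375],
       [  -0.9864,   -0.0284,   -0.1618,  573.3093],
       [   0.1623,   -0.0157,   -0.9866, 1085.8554],
       [   0.    ,    0.    ,    0.    ,    1.    ]])}
wrist {'fovy': 62.39021561118715, 'cx': 276.8379190324512, 'cy': 213.76600092607492, 'hand_eye': array([[   1.    ,    0.    ,    0.0004,   -2.1957],
       [  -0.0001,    0.9604,    0.2785,  -77.3585],
       [  -0.0004,   -0.2785,    0.9604, -200.9639],
       [   0.    ,    0.    ,    0.    ,    1.    ]])}
```

View pics/scene0.png

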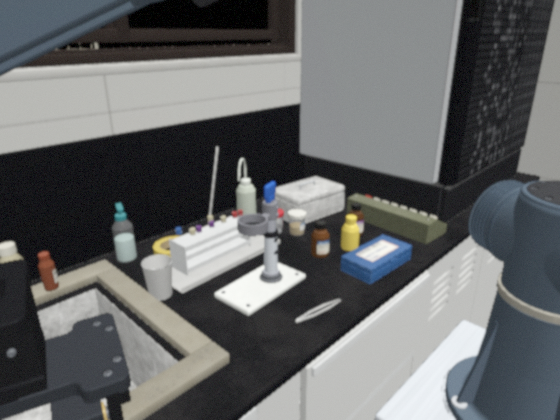

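View pics/top0.png

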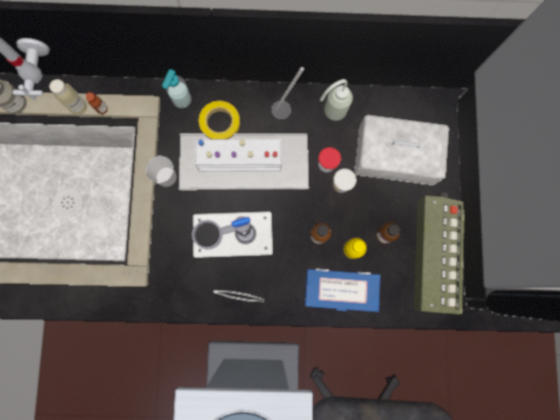

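View pics/wrist0.png

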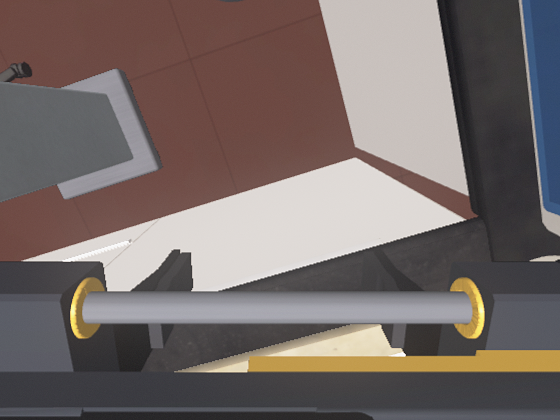

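The scene view shows the stand's foot at about (262,286), the blue grip at (269,193), the grey cup at (253,225), amber bottles at (320,242) and (356,218), and a yellow one at (350,235). The top view shows the foot at (232,234), the cup at (206,234), the grip at (241,222), amber bottles at (321,233) and (388,232), and the yellow look-alike at (355,247). I'll enlarge these to tell them apart.

```bash
python3 - <<'E'
import cv2,numpy as np
a=cv2.imread("pics/top0.png"); s=cv2.imread("pics/scene0.png")
c1=cv2.resize(a[195:275,180:290],None,fx=7,fy=7,interpolation=cv2.INTER_CUBIC)
cv2.imwrite("pics/c1.png",c1)
c2=cv2.resize(s[180:270,290:390],None,fx=5,fy=5,interpolation=cv2.INTER_CUBIC)
c3=cv2.resize(s[175:310,210:310],None,fx=3.33,fy=3.33,interpolation=cv2.INTER_CUBIC)
h=450
c3=cv2.resize(c3,(300,450)); cv2.imwrite("pics/c2.png",np.hstack([c2,c3]))
E
```

```text
(no output)
```

View pics/c1.png

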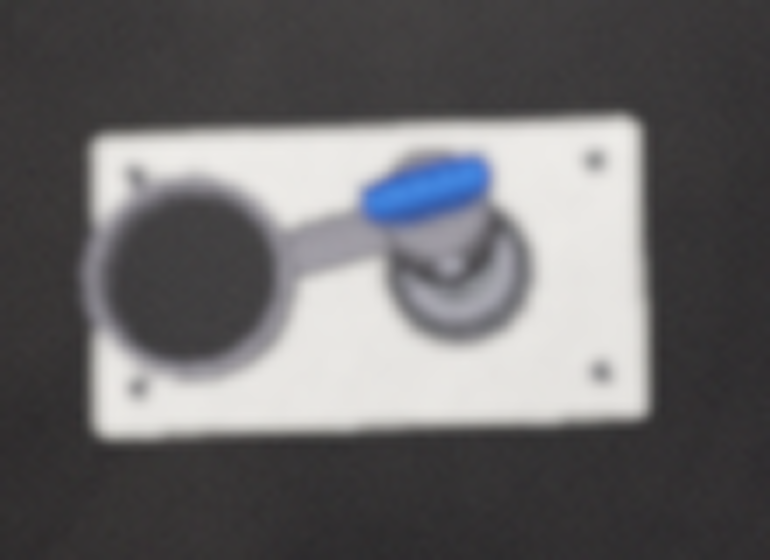

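View pics/c2.png

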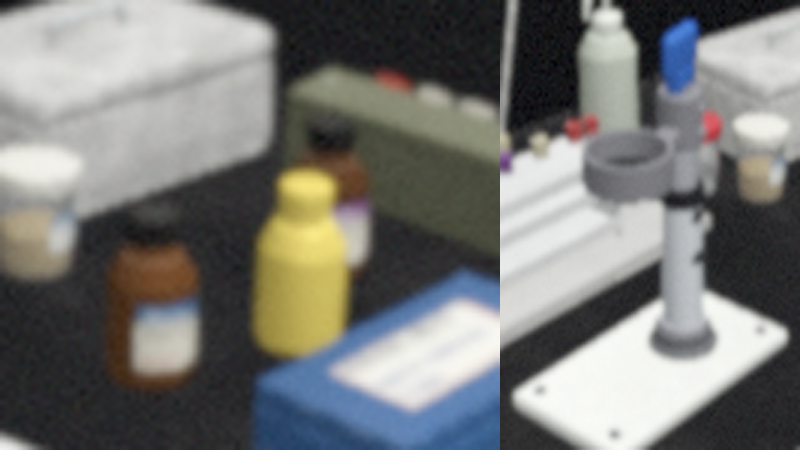

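Amber bottles in the scene view: (320,242) has a blue band, and (356,218), behind the yellow one, has a purple band. The yellow one at (350,235) is the look-alike. The purple bottle beside the olive rack is at (388,232) in the top view. Next I'll measure.

```bash
cat > h.py <<'E'
import cv2,numpy as np
from workcell import bot,imaging,job
from scipy.spatial.transform import Rotation as R
np.set_printoptions(precision=3,suppress=True)
def cal(n,obs=None):
    c=imaging.calibration(n); f=210/np.tan(np.radians(c['fovy']/2))
    K=np.array([[f,0,c['cx']],[0,f,c['cy']],[0,0,1]])
    if n=='wrist':
        T=np.eye(4);T[:3,:3]=R.from_rotvec(obs['tool_rot']).as_matrix();T[:3,3]=obs['tool_pos']
        V=np.linalg.inv(T@c['hand_eye'])
    else: V=c['view']
    return K,V
def ray(n,uv,obs=None):
    K,V=cal(n,obs); d=np.linalg.inv(K)@[uv[0],uv[1],1]; d=V[:3,:3].T@d
    return -V[:3,:3].T@V[:3,3], d/np.linalg.norm(d)
def plane(n,uv,z,obs=None):
    o,d=ray(n,uv,obs); return o+d*(z-o[2])/d[2]
def tri(rays):
    A=sum(np.eye(3)-np.outer(d,d) for o,d in rays); b=sum((np.eye(3)-np.outer(d,d))@o for o,d in rays)
    p=np.linalg.solve(A,b); return p,[np.linalg.norm((np.eye(3)-np.outer(d,d))@(p-o)) for o,d in rays]
def proj(n,P,obs=None):
    K,V=cal(n,obs); q=K@(V[:3,:3]@np.asarray(P,float)+V[:3,3]); return q[:2]/q[2]
E
python3 - <<'E'
from h import *
a=cv2.imread("pics/top0.png"); s=cv2.imread("pics/scene0.png")
for n in('top','scene'):
    o,_=ray(n,(280,210));print(n,'cam',o)
# foot
m=np.zeros(a.shape[:2],np.uint8); m[195:275,180:290]=(a.min(2)>150)[195:275,180:290]
cs,_=cv2.findContours(m,cv2.RETR_EXTERNAL,cv2.CHAIN_APPROX_NONE); c=max(cs,key=cv2.contourArea)
P=np.array([plane('top',p,12)[:2] for p in c[:,0,:].astype(float)],np.float32)
r=cv2.minAreaRect(P); print('foot rect',r); print(cv2.boxPoints(r))
def blue(im,roi):
    y0,y1,x0,x1=roi; hsv=cv2.cvtColor(im,cv2.COLOR_BGR2HSV); mm=np.zeros(im.shape[:2],np.uint8)
    mm[y0:y1,x0:x1]=cv2.inRange(hsv,(105,130,60),(130,255,255))[y0:y1,x0:x1]; return mm
mb=blue(a,(205,245,220,260)); ms=blue(s,(175,215,255,285))
for n,m in(('top',mb),('scene',ms)):
    ys,xs=np.nonzero(m); print(n,len(xs),xs.mean(),ys.mean(),xs.min(),xs.max(),ys.min(),ys.max(), cv2.minAreaRect(np.c_[xs,ys].astype(np.float32)))
ct=[np.nonzero(mb)[1].mean(),np.nonzero(mb)[0].mean()]; cs_=[np.nonzero(ms)[1].mean(),np.nonzero(ms)[0].mean()]
print('handle tri',tri([ray('top',ct),ray('scene',cs_)]))
E
```

```text
top cam [ 391.287  -46.273 1165.702]
scene cam [-80.138 596.887 524.745]
foot rect ((515.5105590820312, 40.948116302490234), (105.52865600585938, 191.30877685546875), 3.6564176082611084)
[[456.753 133.043]
 [468.954 -57.877]
 [574.268 -51.147]
 [562.067 139.773]]
top 97 240.50515463917526 221.72164948453607 232 248 218 225 ((240.23532104492188, 221.9412078857422), (6.305926322937012, 16.97749137878418), 75.96376037597656)
scene 221 269.0452488687783 189.9004524886878 263 276 180 201 ((269.5, 190.5), (21.0, 13.0), 90.0)
handle tri (array([517.456,   9.463, 221.74 ]), [np.float64(0.3512308327372734), np.float64(0.3512308327372702)])
```

```bash
python3 - <<'E'
from h import *
a=cv2.imread("pics/top0.png"); s=cv2.imread("pics/scene0.png")
col=np.array([517.5,9.2])
for z in (182,188,194):
    p=plane('top',(188/7-.5+180,278/7-.5+195),z); d=p[:2]-col; print('cup',z,p,np.hypot(*d),np.arctan2(-d[0],d[1]))
# paddle line
e=[plane('top',u,238) for u in ((360/7-.5+180,200/7-.5+195),(490/7-.5+180,172/7-.5+195))]
d=e[0]-e[1]; print('paddle',e,np.hypot(*d[:2]),np.arctan2(-d[0],d[1]))
# bottles: cap centre top z=90 in both views
for n,im,roi in(('top',a,(220,262,305,410)),):
    pass
c=cv2.resize(a[205:265,300:410],None,fx=7,fy=7,interpolation=cv2.INTER_CUBIC); cv2.imwrite('pics/c3.png',c)
print(np.array([proj('top',(x,y,z)) for x,y,z in((500,-180,90),(500,-280,90))]))
E
```

```text
cup 182 [494.968  81.663 182.   ] 75.88535605256284 0.30146750311319315
cup 188 [494.336  80.883 188.   ] 75.33261747371215 0.31255951722378866
cup 194 [493.703  80.102 194.   ] 74.78928360341457 0.32381409688018326
paddle [array([512.34 ,  27.396, 238.   ]), array([521.294,  -8.723, 238.   ])] 37.21291286887327 0.2429883119346512
[[326.915 239.582]
 [370.773 240.787]]
```

View pics/c3.png

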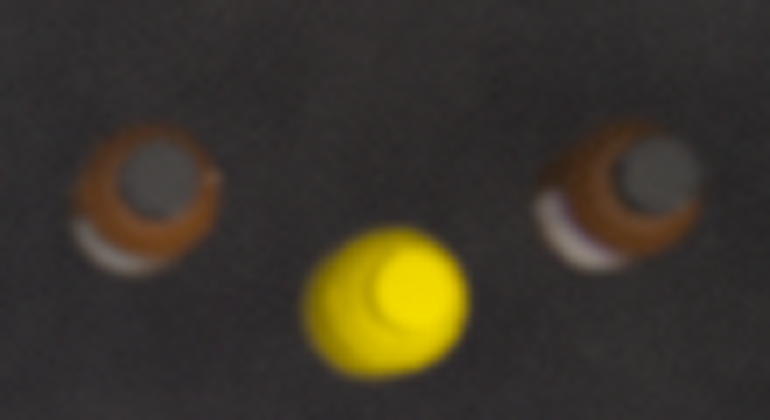

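Foot axis is turned 0.064 rad from world y, with the column axis near (517.5, 9.2). The handle triangulates to (517.5, 9.5, 222), which agrees. The arm points about 0.31 in the world, so about 0.25 off the foot. Next I rise, turn and travel to above the handle.

```bash
python3 -m inch '[{"xyz":[0,0,-3],"dr":[0,0,0.12],"claw":8.7},{"xyz":[0,0,-3],"dr":[0,0,0.12],"claw":8.7},{"xyz":[0,0,-3],"dr":[0,0,0.12],"claw":8.7},{"xyz":[0,0,-3],"dr":[0,0,0.12],"claw":8.7},{"xyz":[0,0,-2],"dr":[0,0,0.12],"claw":8.7}]' && python3 -m inch '[{"xyz":[0,0,0],"dr":[0,0,0.12],"claw":8.7},{"xyz":[0,0,0],"dr":[0,0,0.12],"claw":8.7},{"xyz":[0,0,0],"dr":[0,0,0.116],"claw":8.7},{"xyz":[0.8,4,0],"dr":[0,0,0],"claw":8.7},{"xyz":[0.8,4,0],"dr":[0,0,0],"claw":8.7}]'
```

```text
clock: 0.57
tool_pos: [187.9, 596.9, 326.6]
tool_rot: [-2.97, -1.017, -0.004]
ft_force: [-0.1, 1.1, -0.1]
gripper_width: 1.001
clock: 0.98
tool_pos: [226.5, 524.9, 322.5]
tool_rot: [3.102, 0.49, -0.001]
ft_force: [1.0, -0.0, 0.5]
gripper_width: 1.001
```

```bash
python3 -m inch '[{"xyz":[0.85,4.1,0],"dr":[0,0,0],"claw":8.7},{"xyz":[0.85,4.1,0],"dr":[0,0,0],"claw":8.7},{"xyz":[0.85,4.1,0],"dr":[0,0,0],"claw":8.7},{"xyz":[0.85,4.1,0],"dr":[0,0,0],"claw":8.7},{"xyz":[0.85,4.1,0],"dr":[0,0,0],"claw":8.7}]' && python3 -m inch '[{"xyz":[0.85,4.1,0],"dr":[0,0,0],"claw":8.7},{"xyz":[0.85,4.1,0],"dr":[0,0,0],"claw":8.7},{"xyz":[0.85,4.1,0],"dr":[0,0,0],"claw":8.7},{"xyz":[0.85,4.1,0],"dr":[0,0,0],"claw":8.7},{"xyz":[0.85,4.1,0],"dr":[0,0,0],"claw":8.7}]' && python3 -m inch '[{"xyz":[0.85,4.1,0],"dr":[0,0,0],"claw":8.7},{"xyz":[0.85,4.1,0],"dr":[0,0,0],"claw":8.7},{"xyz":[0.85,3,0],"dr":[0,0,0],"claw":8.7},{"xyz":[0,0,0],"dr":[0,0,0],"claw":8.7}]'
cat > look.py <<'E'
import sys; from h import *
o=bot.observe(); im=imaging.camera('wrist')[:,:,::-1]; cv2.imwrite(f'pics/{sys.argv[1]}.png',im)
np.savez(f'pics/{sys.argv[1]}.npz',tool_pos=o['tool_pos'],tool_rot=o['tool_rot'])
M=R.from_rotvec(o['tool_rot']).as_matrix(); print(o['tool_pos'],'yaw',np.arctan2(M[1,0],M[0,0]),'z',M[:,2],o['ft_force'],o['clock'],o['joint_positions'])
E
python3 look.py w1
```

```text
clock: 1.4
tool_pos: [329.9, 341.6, 323.4]
tool_rot: [3.104, 0.486, -0.0]
ft_force: [0.8, 0.3, 0.4]
gripper_width: 1.0
clock: 1.82
tool_pos: [432.4, 160.2, 323.5]
tool_rot: [-3.104, -0.485, 0.0]
ft_force: [1.8, 0.9, 0.3]
gripper_width: 1.002
clock: 2.15
tool_pos: [493.9, 58.4, 323.2]
tool_rot: [3.102, 0.475, 0.003]
ft_force: [1.1, 0.2, -0.1]
gripper_width: 0.997
[493.88   58.411 323.166] yaw 0.30381259132038857 z [ 0.002 -0.003 -1.   ] [ 1.082  0.238 -0.126] 2.15 [-0.106  0.204  1.547 -0.003  1.388 -0.409]
```

View pics/w1.png

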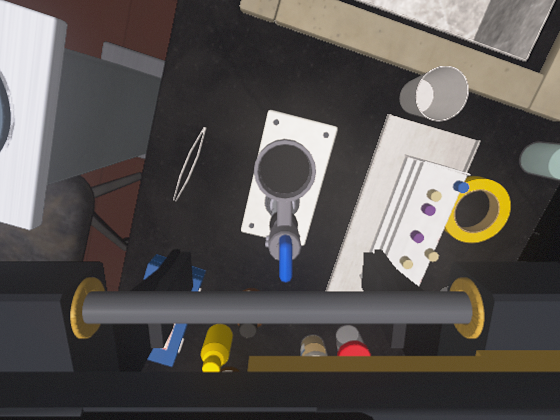

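The wrist view shows the cup at (285,170), the paddle running from (285,237) to (286,281), nearly aligned with the tool, and the foot behind. I'll refine from this.

```bash
python3 - <<'E'
from h import *
o=np.load('pics/w1.npz'); im=cv2.imread('pics/w1.png'); t=cv2.imread('pics/top0.png'); s=cv2.imread('pics/scene0.png')
hsv=cv2.cvtColor(im,cv2.COLOR_BGR2HSV)
m=cv2.inRange(hsv,(105,130,60),(130,255,255)); m[:225]=0;m[290:]=0;m[:,:265]=0;m[:,305:]=0
ys,xs=np.nonzero(m);print(xs.min(),xs.max(),ys.min(),ys.max())
for y in range(ys.min(),ys.max()+1,4): print(y,xs[ys==y].min(),xs[ys==y].max())
hsv=cv2.cvtColor(im,cv2.COLOR_BGR2HSV)
rt=[ray('wrist',(286,258),o),ray('top',(240.5,221.7)),ray('scene',(269.0,189.9))]
print(tri(rt))
# foot corners
w=np.zeros(im.shape[:2],np.uint8); w[100:250,235:345]=(im.min(2)>170)[100:250,235:345]
c=max(cv2.findContours(w,0,1)[0],key=cv2.contourArea)
P=np.array([plane('wrist',p,12,o)[:2] for p in c[:,0].astype(float)],np.float32); r=cv2.minAreaRect(P); print(r,cv2.boxPoints(r))
# cup rim via fit
for z in (185,190,195):
  p=plane('wrist',(285,169.5),z,o); d=p[:2]-[517.5,9.2]; print(z,p,np.hypot(*d),np.arctan2(-d[0],d[1]))
cv2.imwrite('pics/c4.png',cv2.resize(im[100:290,230:345],None,fx=3,fy=3,interpolation=cv2.INTER_CUBIC))
E
```

```text
279 291 236 282
236 282 287
240 280 290
244 280 291
248 280 291
252 280 291
256 280 291
260 279 291
264 279 291
268 279 291
272 279 291
276 279 291
280 281 290
(array([517.401,   8.634, 222.219]), [np.float64(1.6187517071578934), np.float64(1.0872413163378476), np.float64(0.7803602751855795)])
((513.0859375, 40.85553741455078), (102.10176086425781, 186.24072265625), 3.6304917335510254) [[456.241 130.556]
 [468.034 -55.311]
 [569.931 -48.845]
 [558.138 137.022]]
185 [493.265  80.969 185.   ] 75.75066557587412 0.32565060263574847
190 [492.91   81.696 190.   ] 76.55278802839382 0.3270144995742282
195 [492.554  82.422 195.   ] 77.35504993210449 0.3283501085569972
```

View pics/c4.png

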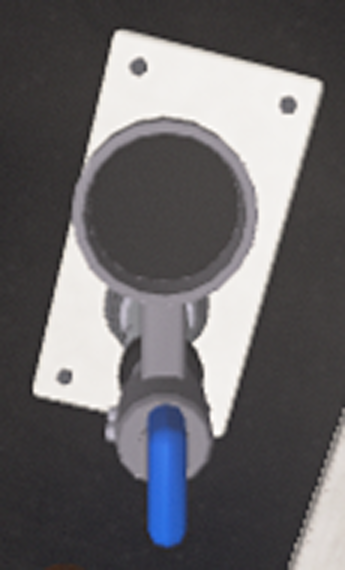

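```bash
python3 -m inch '[{"xyz":[0.35,2.7,1],"dr":[0,0,-0.008],"claw":8.7},{"xyz":[0.3,2.7,1],"dr":[0,0,0],"claw":8.7},{"xyz":[0,0,3],"dr":[0,0,0],"claw":6},{"xyz":[0,0,1.5],"dr":[0,0,0],"claw":6},{"xyz":[0,0,0],"dr":[0,0,0],"claw":6}]'; python3 look.py w2
```

```text
clock: 2.62
tool_pos: [509.6, 15.7, 254.9]
tool_rot: [-3.098, -0.497, 0.014]
ft_force: [0.1, 0.3, -0.3]
gripper_width: 0.855
[509.604  15.668 254.936] yaw 0.31837526119570947 z [-0.009  0.002 -1.   ] [ 0.126  0.309 -0.309] 2.6167 [-0.189  0.292  1.618  0.001  1.241 -0.508]
```

View pics/w2.png

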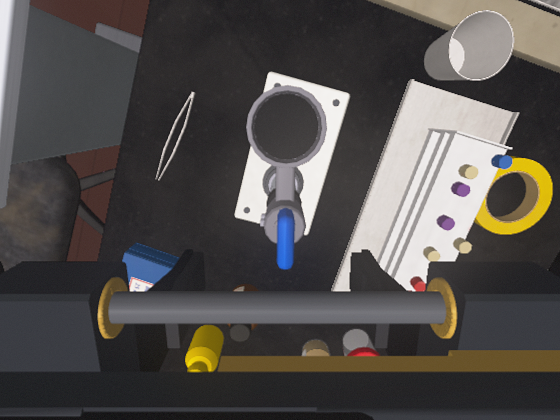

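```bash
python3 -m inch '[{"xyz":[0,0,0],"dr":[0,0,0],"claw":6},{"xyz":[0,0,0],"dr":[0,0,0],"claw":6}]'; python3 look.py w3; python3 - <<'E'
from h import *
o=np.load('pics/w3.npz'); im=cv2.imread('pics/w3.png')
m=cv2.inRange(cv2.cvtColor(im,cv2.COLOR_BGR2HSV),(105,130,60),(130,255,255)); m[:195]=0;m[285:]=0;m[:,:265]=0;m[:,305:]=0
ys,xs=np.nonzero(m);print(xs.min(),xs.max(),ys.min(),ys.max())
for y in range(ys.min(),ys.max()+1,8): print(y,xs[ys==y].min(),xs[ys==y].max())
# far end (bottom in image) = -y end of paddle top ; top plane z~240
for uv in((xs[ys==ys.max()-3].mean(),ys.max()),(xs[ys==ys.max()-20].mean(),ys.max()-20)):
  for z in(236,240):
    p=plane('wrist',uv,z,o); M=R.from_rotvec(o['tool_rot']).as_matrix(); print(uv,z,p,'tool',M.T@(p-o['tool_pos']))
E
```

```text
clock: 2.83
tool_pos: [514.0, 14.9, 260.0]
tool_rot: [3.101, 0.499, 0.004]
ft_force: [-0.7, -0.5, 0.3]
gripper_width: 0.717
[514.009  14.948 259.998] yaw 0.31932450989809286 z [ 0.003 -0.    -1.   ] [-0.716 -0.479  0.256] 2.8333 [-0.189  0.287  1.61   0.     1.242 -0.508]
271 287 204 263
204 278 279
212 272 285
220 272 287
228 272 287
236 271 287
244 271 287
252 271 286
260 272 285
(np.float64(278.5), np.int64(263)) 236 [521.504 -10.08  236.   ] tool [-0.8   26.087 24.028]
(np.float64(278.5), np.int64(263)) 240 [520.909  -8.373 240.   ] tool [-0.819 24.284 20.025]
(np.float64(278.5), np.int64(243)) 236 [516.76    4.197 236.   ] tool [-0.822 11.043 24.009]
(np.float64(278.5), np.int64(243)) 240 [516.249   5.65  240.   ] tool [-0.841  9.507 20.007]
```

The paddle sits 0.8 mm from the jaw centre line and 5 mm ahead. I'll descend and close on it.

```bash
python3 -m inch '[{"xyz":[0,0.5,2],"dr":[0,0,0],"claw":5},{"xyz":[0,0,2],"dr":[0,0,0],"claw":4},{"xyz":[0,0,1.3],"dr":[0,0,0],"claw":4},{"xyz":[0,0,0],"dr":[0,0,0],"claw":4},{"xyz":[0,0,0],"dr":[0,0,0],"claw":4}]' 15; python3 look.py w4
```

```text
clock: 3.3
tool_pos: [515.1, 9.7, 206.1]
tool_rot: [3.102, 0.498, 0.001]
ft_force: [-0.2, -0.4, 0.2]
gripper_width: 0.476
[515.097   9.743 206.144] yaw 0.3183922090991971 z [ 0. -0. -1.] [-0.242 -0.409  0.193] 3.3 [-0.198  0.351  1.678  0.     1.112 -0.517]
```

View pics/w4.png

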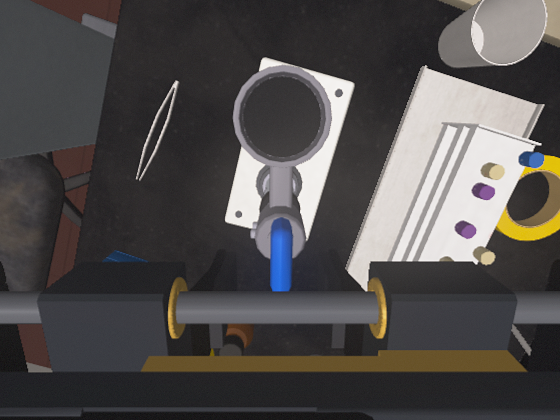

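The paddle at (281,255) is between the fingers. Closing.

```bash
python3 -m inch '[{"xyz":[0,0,0],"dr":[0,0,0],"claw":2},{"xyz":[0,0,0],"dr":[0,0,0],"claw":1},{"xyz":[0,0,0],"dr":[0,0,0],"claw":0.5},{"xyz":[0,0,0],"dr":[0,0,0],"claw":0.5}]' 25; python3 -m inch '[{"xyz":[0,0,0],"dr":[0,0,0],"claw":0.5},{"xyz":[0,0,0],"dr":[0,0,0],"claw":0.5},{"xyz":[0,0,0],"dr":[0,0,0],"claw":0.5}]' 25;  python3 look.py w5
```

```text
clock: 3.68
tool_pos: [515.2, 9.4, 206.2]
tool_rot: [3.102, 0.497, 0.002]
ft_force: [-0.5, -1.1, -0.8]
gripper_width: 0.246
clock: 3.93
tool_pos: [514.9, 9.5, 205.6]
tool_rot: [3.102, 0.497, 0.0]
ft_force: [0.3, -0.1, -1.0]
gripper_width: 0.078
[514.876   9.484 205.614] yaw 0.3179254403235048 z [ 0. -0. -1.] [ 0.348 -0.09  -0.984] 3.9333 [-0.199  0.352  1.679  0.     1.111 -0.517]
```

View pics/w5.png

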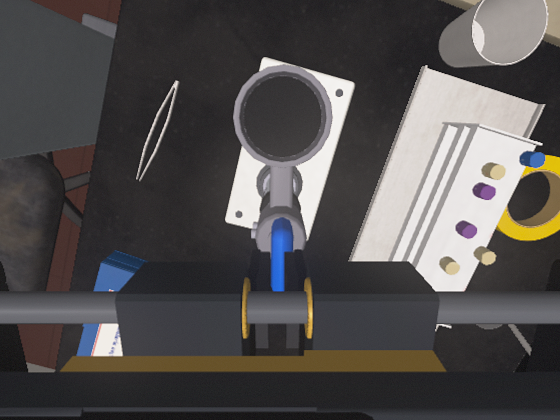

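```bash
python3 -m inch '[{"xyz":[0,0,0],"dr":[0,0,0],"claw":0.5},{"xyz":[0,0,0],"dr":[0,0,0],"claw":0.5}]' 25;  python3 look.py w6; python3 - <<'E'
from h import *
im=cv2.imread('pics/w6.png'); cv2.imwrite('pics/c5.png',cv2.resize(im[190:370,200:360],None,fx=3.3,fy=3.3,interpolation=cv2.INTER_CUBIC))
o=bot.observe();print(o['gripper_width'],o['ft_force'],o['ft_torque'])
E
```

```text
clock: 4.15
tool_pos: [514.8, 9.5, 205.5]
tool_rot: [-3.102, -0.497, 0.0]
ft_force: [-0.9, 0.5, -0.1]
gripper_width: 0.061
[514.834   9.507 205.494] yaw 0.31797436869040585 z [-0.  0. -1.] [-0.918  0.52  -0.119] 4.15 [-0.199  0.352  1.679  0.     1.111 -0.517]
0.05632210689685944 [ 0.308 -0.659  0.731] [-0.045 -0.015 -0.006]
```

View pics/c5.png

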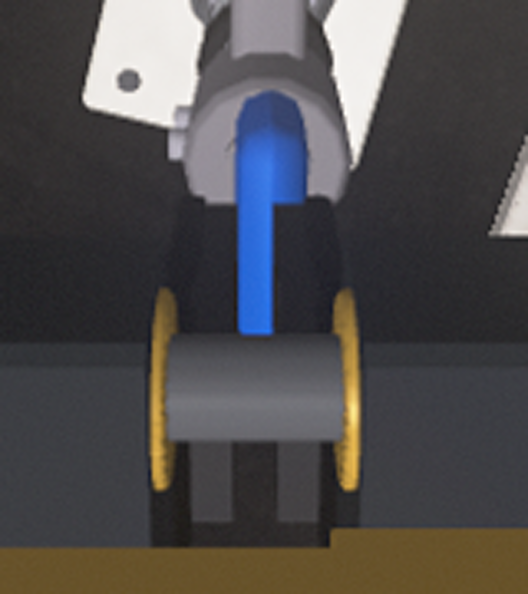

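```bash
python3 - <<'E'
from h import *
im=imaging.camera('scene')[:,:,::-1]; cv2.imwrite('pics/s1.png',im); cv2.imwrite('pics/c6.png',cv2.resize(im[100:310,190:350],None,fx=2.8,fy=2.8,interpolation=cv2.INTER_CUBIC))
o=bot.observe();print(o['gripper_width'],o['ft_force'],o['ft_torque'])
print(proj('scene',o['tool_pos']),proj('scene',[517,9,240]),proj('scene',[517,9,202]))
E
```

```text
0.059094205582324415 [ 0.006 -0.046 -0.884] [-0.063  0.042 -0.003]
[269.838 197.431] [269.075 181.619] [269.31 198.66]
```

View pics/c6.png

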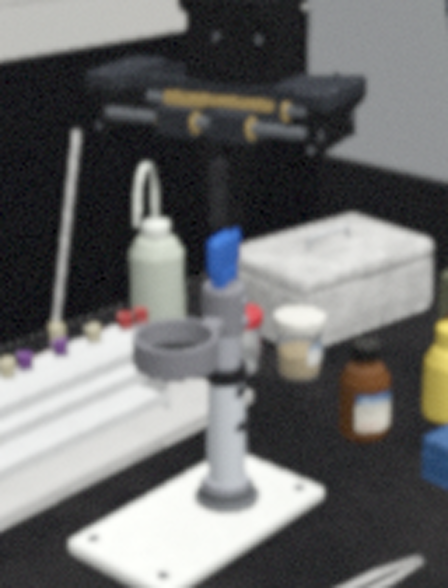

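```bash
python3 - <<'E'
from h import *
im=imaging.camera('top')[:,:,::-1]; cv2.imwrite('pics/t1.png',im); 
s=cv2.imread('pics/s1.png')
for P in([456.75,133,12],[469,-57.9,12],[574,-51,12],[562,139.8,12],[517.5,9.2,131],[517.5,9.2,12],[514.8,9.5,205],[514.8,9.5,275]): print(P,proj('scene',P),(proj('scene',P)-[190,100])*2.8,proj('top',P))
w=np.zeros(s.shape[:2],np.uint8); w[255:320,205:315]=(s.min(2)>150)[255:320,205:315]
c=max(cv2.findContours(w,0,1)[0],key=cv2.contourArea)
P=np.array([plane('scene',p,12)[:2] for p in c[:,0].astype(float)],np.float32); r=cv2.minAreaRect(P); print(r,cv2.boxPoints(r))
cv2.imwrite('pics/c7.png',cv2.resize(im[120:330,120:360],None,fx=2.8,fy=2.8,interpolation=cv2.INTER_CUBIC))
E
```

```text
[456.75, 133, 12] [247.731 311.393] [161.647 591.9  ] [193.049 257.075]
[469, -57.9, 12] [305.601 273.036] [323.683 484.502] [272.416 254.114]
[574, -51, 12] [271.264 258.656] [227.541 444.236] [270.756 211.176]
[562, 139.8, 12] [212.418 292.122] [ 62.771 537.942] [192.584 213.81 ]
[517.5, 9.2, 131] [269.504 229.081] [222.611 361.428] [242.983 227.404]
[517.5, 9.2, 12] [270.168 276.447] [224.471 494.052] [245.386 233.4  ]
[514.8, 9.5, 205] [269.86  197.651] [223.608 273.422] [240.997 224.255]
[514.8, 9.5, 275] [269.435 165.702] [222.419 183.965] [239.021 219.464]
((522.1278686523438, 34.369232177734375), (137.75503540039062, 220.01905822753906), 3.5363924503326416) [[446.596 139.921]
 [460.167 -79.679]
 [597.66  -71.182]
 [584.089 148.418]]
```

View pics/c7.png

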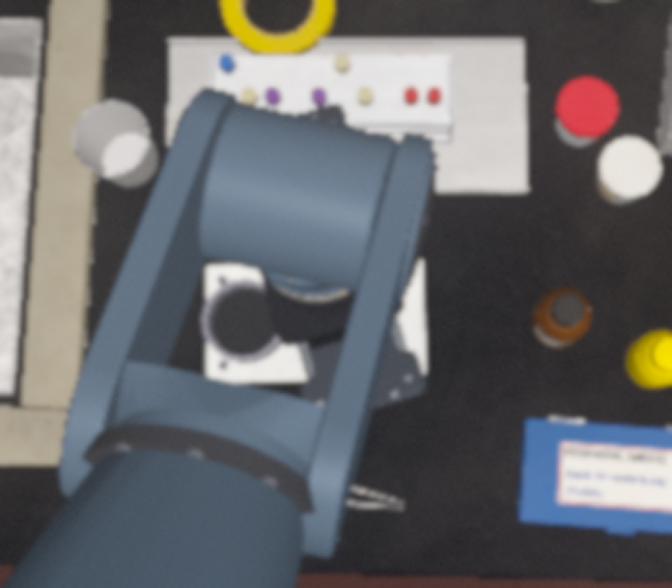

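```bash
python3 - <<'E'
from h import *
for n in('w1','w3','w6'):
    o=np.load(f'pics/{n}.npz'); im=cv2.imread(f'pics/{n}.png')
    cv2.imwrite(f'pics/f_{n}.png',cv2.resize(im[50:260,200:380],(720,840))[:600])
    c=np.array([515.5,40.9]); R2=np.array([[np.cos(.0637),-np.sin(.0637)],[np.sin(.0637),np.cos(.0637)]])
    for q in((-52,95),(52,95),(52,-95),(-52,-95)):
        P=np.r_[c+R2@q,12]; u=proj('wrist',P,o); print(n,q,u)
        cv2.circle(im,tuple(int(round(v)) for v in u),2,(0,0,255),-1)
    u=proj('wrist',[517.5,9.2,131],o); cv2.circle(im,tuple(int(round(v)) for v in u),2,(0,255,0),-1)
    cv2.imwrite(f'pics/f_{n}.png',cv2.resize(im[50:260,200:380],(514,600)))
E
```

```text
w1 (-52, 95) [269.203 107.873]
w1 (52, 95) [339.852 125.941]
w1 (52, -95) [305.303 246.21 ]
w1 (-52, -95) [240.982 231.439]
w3 (-52, 95) [264.133  66.079]
w3 (52, 95) [346.767  89.355]
w3 (52, -95) [304.096 231.742]
w3 (-52, -95) [229.849 213.323]
w6 (-52, 95) [263.545  54.041]
w6 (52, 95) [358.261  80.773]
w6 (52, -95) [308.937 242.519]
w6 (-52, -95) [225.091 221.926]
```

View pics/f_w6.png

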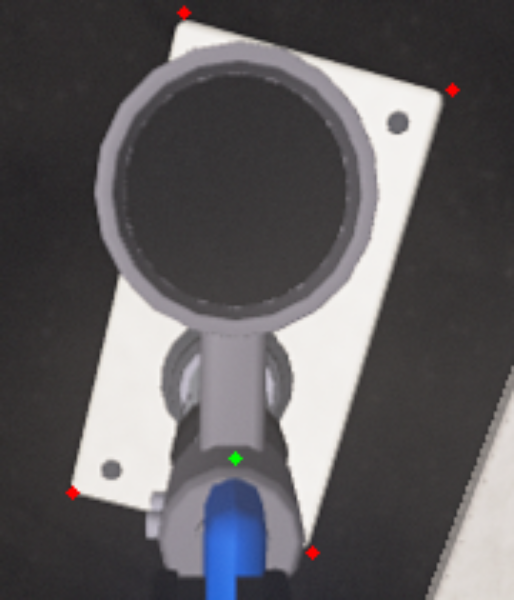

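View pics/f_w3.png

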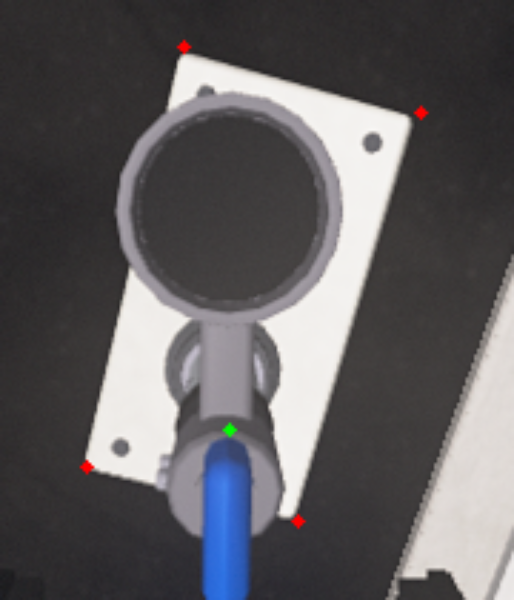

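```bash
python3 - <<'E'
from h import *
o=bot.observe(); M=R.from_rotvec(o['tool_rot']).as_matrix(); im=cv2.imread('pics/s1.png').copy()
big=cv2.resize(im[60:310,170:370],None,fx=2.4,fy=2.4,interpolation=cv2.INTER_CUBIC)
for q,col in[((0,0,0),(0,0,255)),((0,0,-19),(0,255,255)),((0,0,-70),(0,255,0)),((95,0,-70),(0,255,0)),((-95,0,-70),(0,255,0)),((95,0,-150),(255,255,0)),((-95,0,-150),(255,255,0)),((-2,-77,-200),(255,0,255))]:
    u=(proj('scene',o['tool_pos']+M@np.array(q,float))-[170,60])*2.4; cv2.circle(big,tuple(int(v) for v in u),3,col,-1)
cv2.imwrite('pics/c8.png',big)
E
```

```text
(no output)
```

View pics/c8.png

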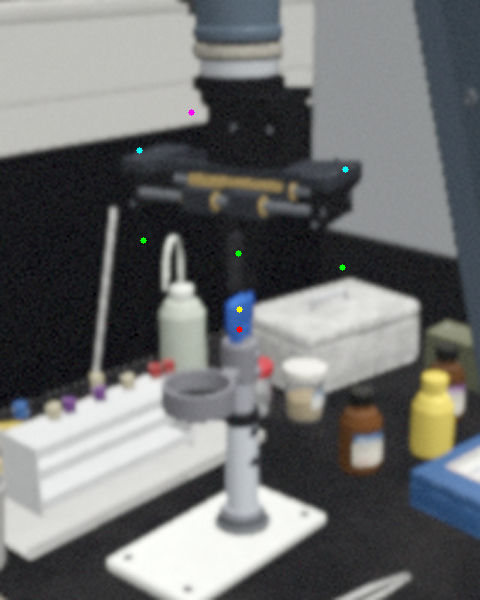

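The jaws closed to 5 mm with the paddle still uncovered in both the scene and wrist views. Finger-tip rows in both views put the visible tips about 37 mm above the reported TCP, so I'm still above the paddle. I'll open, go about 33 mm lower in steps, and look.

```bash
python3 -m inch '[{"xyz":[0,0,0],"dr":[0,0,0],"claw":6},{"xyz":[0,0,0],"dr":[0,0,0],"claw":6},{"xyz":[0,0,0],"dr":[0,0,0],"claw":6},{"xyz":[0,0,0],"dr":[0,0,0],"claw":6},{"xyz":[0,0,0],"dr":[0,0,0],"claw":6}]' 25;python3 -m inch '[{"xyz":[0,0,0.8],"dr":[0,0,0],"claw":6},{"xyz":[0,0,0.8],"dr":[0,0,0],"claw":6},{"xyz":[0,0,0.8],"dr":[0,0,0],"claw":6},{"xyz":[0,0,0],"dr":[0,0,0],"claw":6},{"xyz":[0,0,0],"dr":[0,0,0],"claw":6}]' 25; python3 look.py w7; python3 - <<'E'
from h import *
im=imaging.camera('scene')[:,:,::-1]; w=cv2.imread('pics/w7.png')
cv2.imwrite('pics/c9.png',np.hstack([cv2.resize(im[100:250,210:330],(400,500)),cv2.resize(w[190:340,200:360],(400,500))])) 
E
```

```text
clock: 4.72
tool_pos: [514.9, 9.5, 205.6]
tool_rot: [-3.102, -0.497, -0.0]
ft_force: [-0.4, -0.2, -0.6]
gripper_width: 0.354
clock: 5.13
tool_pos: [514.1, 9.6, 180.5]
tool_rot: [-3.101, -0.497, 0.004]
ft_force: [-0.2, -0.6, 0.2]
gripper_width: 0.668
[514.078   9.64  180.474] yaw 0.3179420426528822 z [-0.002  0.    -1.   ] [-0.181 -0.621  0.217] 5.1333 [-0.199  0.384  1.709 -0.     1.051 -0.517]
```

View pics/c9.png

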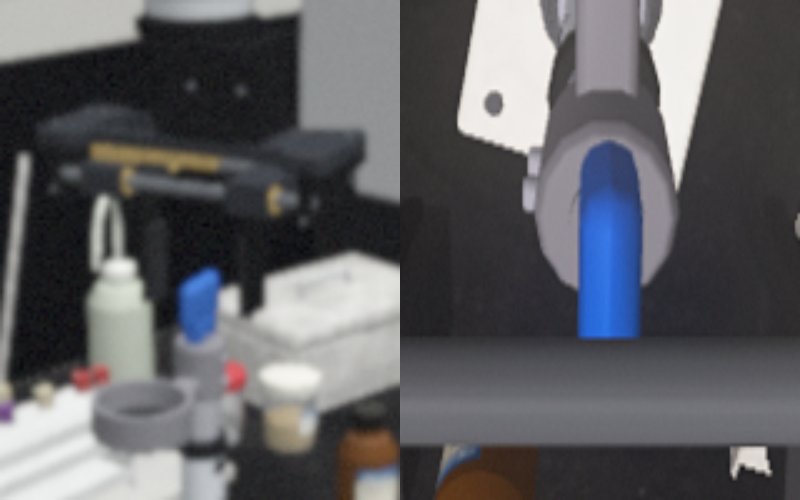

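```bash
python3 - <<'E'
from h import *
o=np.load('pics/w7.npz'); M=R.from_rotvec(o['tool_rot']).as_matrix()
for x in(33,-33):
  for y in(-9,9):
    for z in(0,-20,-37,-45): print(x,y,z,proj('scene',o['tool_pos']+M@np.array([x,y,z],float)),proj('wrist',o['tool_pos']+M@np.array([x,y,z],float),o))
E
```

```text
33 -9 0 [254.551 207.503] [334.181 226.37 ]
33 -9 -20 [254.298 198.784] [339.893 237.678]
33 -9 -37 [254.079 191.26 ] [345.729 249.231]
33 -9 -45 [253.975 187.684] [348.868 255.444]
33 9 0 [258.537 204.675] [332.849 253.775]
33 9 -20 [258.319 196.075] [338.286 267.465]
33 9 -37 [258.131 188.657] [343.816 281.386]
33 9 -45 [258.042 185.131] [346.778 288.845]
-33 -9 0 [282.419 212.555] [225.939 226.34 ]
-33 -9 -20 [282.39  203.602] [220.837 237.643]
-33 -9 -37 [282.365 195.873] [215.624 249.191]
-33 -9 -45 [282.353 192.198] [212.821 255.401]
-33 9 0 [286.063 209.556] [227.113 253.742]
-33 9 -20 [286.064 200.728] [222.256 267.427]
-33 9 -37 [286.065 193.11 ] [217.315 281.342]
-33 9 -45 [286.066 189.488] [214.668 288.798]
```

View pics/w7.png

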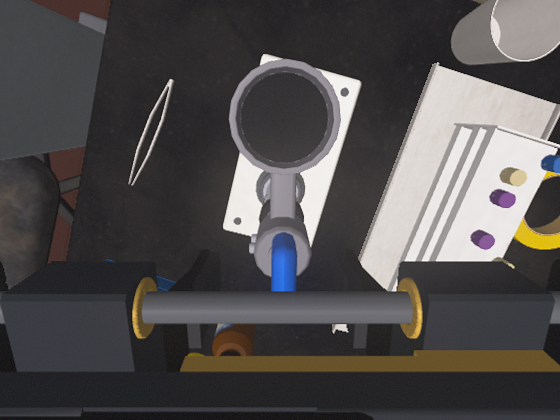

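Both views confirm it: the real finger tips are about 37 mm short of the reported TCP. I'll go 11 mm further down, shift 1.5 mm sideways, and close.

```bash
python3 -m inch '[{"xyz":[0.15,0,0.6],"dr":[0,0,0],"claw":3},{"xyz":[0,0,0.5],"dr":[0,0,0],"claw":2},{"xyz":[0,0,0],"dr":[0,0,0],"claw":1.5},{"xyz":[0,0,0],"dr":[0,0,0],"claw":0.5},{"xyz":[0,0,0],"dr":[0,0,0],"claw":0.5}]' 25;python3 -m inch '[{"xyz":[0,0,0],"dr":[0,0,0],"claw":0.5},{"xyz":[0,0,0],"dr":[0,0,0],"claw":0.5},{"xyz":[0,0,0],"dr":[0,0,0],"claw":0.5},{"xyz":[0,0,0],"dr":[0,0,0],"claw":0.5},{"xyz":[0,0,0],"dr":[0,0,0],"claw":0.5}]' 25; python3 look.py w8; python3 - <<'E'
from h import *
im=imaging.camera('scene')[:,:,::-1]; w=cv2.imread('pics/w8.png')
cv2.imwrite('pics/c10.png',np.hstack([cv2.resize(im[100:250,210:330],(400,500)),cv2.resize(w[190:340,200:360],(400,500))])) 
o=bot.observe(); print(o['ft_force'],o['ft_torque'],o['gripper_width']*87)
E
```

```text
clock: 5.65
tool_pos: [516.3, 10.0, 170.5]
tool_rot: [-3.102, -0.497, 0.0]
ft_force: [0.0, 0.4, -0.1]
gripper_width: 0.39
clock: 6.07
tool_pos: [516.9, 10.1, 170.7]
tool_rot: [3.102, 0.497, 0.002]
ft_force: [2.0, -0.1, 0.0]
gripper_width: 0.134
[516.893  10.078 170.744] yaw 0.31792478114150263 z [ 0.001  0.    -1.   ] [ 2.035 -0.08   0.025] 6.0667 [-0.197  0.399  1.717  0.001  1.024 -0.515]
[1.523 0.062 0.44 ] [ 0.114 -0.219 -0.006] 11.882170076628915
```

View pics/c10.png

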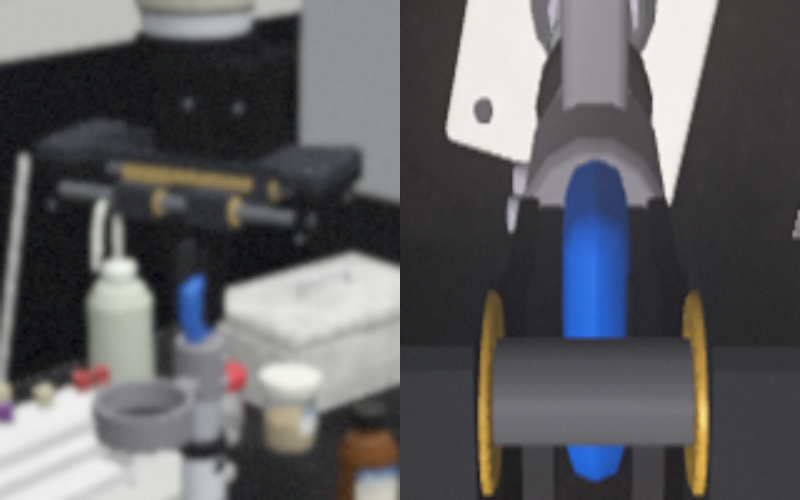

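Gripped at 11.9 mm, which matches the 12 mm paddle. Turning by 0.255.

```bash
python3 -m inch '[{"xyz":[0,0,0],"dr":[0,0,0.07],"claw":0.5},{"xyz":[0,0,0],"dr":[0,0,0.07],"claw":0.5},{"xyz":[0,0,0],"dr":[0,0,0.07],"claw":0.5},{"xyz":[0,0,0],"dr":[0,0,0.045],"claw":0.5},{"xyz":[0,0,0],"dr":[0,0,0],"claw":0.5}]' 25;python3 -m inch '[{"xyz":[0,0,0],"dr":[0,0,0],"claw":0.5},{"xyz":[0,0,0],"dr":[0,0,0],"claw":0.5}]' 25; python3 look.py w9; python3 - <<'E'
from h import *
w=cv2.imread('pics/w9.png'); o=np.load('pics/w9.npz')
cv2.imwrite('pics/c11.png',cv2.resize(w[20:300,180:390],(525,700))[:600]) 
cv2.imwrite('pics/t2.png',imaging.camera('top')[:,:,::-1])
E
```

```text
clock: 6.58
tool_pos: [517.0, 10.1, 170.8]
tool_rot: [-3.14, -0.097, -0.003]
ft_force: [2.3, 0.6, 0.1]
gripper_width: 0.136
clock: 6.75
tool_pos: [516.9, 10.0, 170.7]
tool_rot: [-3.14, -0.1, -0.002]
ft_force: [2.4, 1.1, -0.6]
gripper_width: 0.138
[516.914  10.027 170.74 ] yaw 0.06369581572557387 z [ 0.001  0.    -1.   ] [ 2.381  1.147 -0.645] 6.75 [-0.197  0.4    1.716  0.     1.024 -0.261]
```

View pics/c11.png

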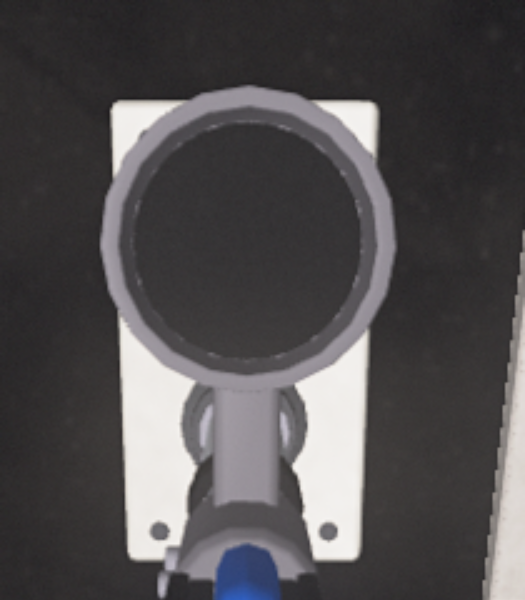

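The arm now lies in line with the foot: cup centre column 249, foot edge mid-columns 245. Now I lift straight up, watching the force.

```bash
python3 -m inch '[{"xyz":[0,0,-0.3],"dr":[0,0,0],"claw":0.5},{"xyz":[0,0,-0.3],"dr":[0,0,0],"claw":0.5},{"xyz":[0,0,-0.3],"dr":[0,0,0],"claw":0.5},{"xyz":[0,0,-0.3],"dr":[0,0,0],"claw":0.5}]' 25;python3 -m inch '[{"xyz":[0,0,-0.4],"dr":[0,0,0],"claw":0.5},{"xyz":[0,0,-0.4],"dr":[0,0,0],"claw":0.5},{"xyz":[0,0,-0.3],"dr":[0,0,0],"claw":0.5},{"xyz":[0,0,-0.3],"dr":[0,0,0],"claw":0.5}]' 25;python3 -m inch '[{"xyz":[0,0,-0.2],"dr":[0,0,0],"claw":0.5},{"xyz":[0,0,-0.2],"dr":[0,0,0],"claw":0.5}]' 25;
```

```text
clock: 7.18
tool_pos: [516.4, 10.0, 182.5]
tool_rot: [-3.14, -0.099, -0.0]
ft_force: [3.9, 0.6, -7.0]
gripper_width: 0.136
clock: 7.52
tool_pos: [516.3, 10.0, 197.0]
tool_rot: [-3.14, -0.099, -0.0]
ft_force: [4.0, 0.9, -6.6]
gripper_width: 0.138
clock: 7.68
tool_pos: [516.4, 10.0, 200.9]
tool_rot: [3.14, 0.099, 0.001]
ft_force: [3.8, 1.4, -5.4]
gripper_width: 0.133
```

```bash
python3 -m inch '[{"xyz":[0,0,-0.15],"dr":[0,0,0],"claw":0.5},{"xyz":[0,0,-0.15],"dr":[0,0,0],"claw":0.5}]' 25
```

```text
clock: 7.85
tool_pos: [516.3, 10.0, 203.8]
tool_rot: [3.14, 0.099, 0.0]
ft_force: [4.8, 1.0, -6.2]
gripper_width: 0.137
```

```bash
python3 -m inch '[{"xyz":[0,0,-0.15],"dr":[0,0,0],"claw":0.5},{"xyz":[0,0,-0.15],"dr":[0,0,0],"claw":0.5}]' 25
```

```text
clock: 8.02
tool_pos: [516.5, 10.0, 206.9]
tool_rot: [3.14, 0.099, 0.001]
ft_force: [3.4, 2.0, -1.0]
gripper_width: 0.133
```

```bash
python3 -m inch '[{"xyz":[0,0,-0.15],"dr":[0,0,0],"claw":0.5},{"xyz":[0,0,-0.15],"dr":[0,0,0],"claw":0.5}]' 25
```

```text
clock: 8.18
tool_pos: [516.3, 10.0, 209.9]
tool_rot: [3.14, 0.099, 0.0]
ft_force: [2.6, 0.5, -3.7]
gripper_width: 0.136
```

```bash
python3 -m inch '[{"xyz":[0,0,-0.1],"dr":[0,0,0],"claw":0.5}]' 25
```

```text
clock: 8.27
tool_pos: [516.4, 10.0, 210.9]
tool_rot: [3.14, 0.099, 0.001]
ft_force: [3.4, 2.4, -4.3]
gripper_width: 0.132
```

```bash
python3 -m inch '[{"xyz":[0,0,-0.1],"dr":[0,0,0],"claw":0.5}]' 25; python3 -m inch '[{"xyz":[0,0,-0.1],"dr":[0,0,0],"claw":0.5}]' 25
```

```text
clock: 8.35
tool_pos: [516.0, 10.0, 211.4]
tool_rot: [-3.14, -0.099, 0.001]
ft_force: [4.4, -0.1, -8.6]
gripper_width: 0.139
clock: 8.43
tool_pos: [515.5, 10.1, 211.7]
tool_rot: [-3.14, -0.099, 0.003]
ft_force: [3.6, 1.3, -12.2]
gripper_width: 0.139
```

Blocked: the pull rose to 12 N after 41 mm of travel. Ease off and press down lightly to see whether it also holds below.

```bash
python3 -m inch '[{"xyz":[0,0,0.15],"dr":[0,0,0],"claw":0.5},{"xyz":[0,0,0.1],"dr":[0,0,0],"claw":0.5}]' 25; python3 -m inch '[{"xyz":[0,0,0.1],"dr":[0,0,0],"claw":0.5}]' 25;python3 -m inch '[{"xyz":[0,0,0.1],"dr":[0,0,0],"claw":0.5}]' 25;  python3 - <<'E'
from h import *
im=imaging.camera('scene')[:,:,::-1]
cv2.imwrite('pics/c12.png',cv2.resize(im[160:310,205:325],(600,750),interpolation=cv2.INTER_CUBIC)[:600])
E
```

```text
clock: 8.6
tool_pos: [516.6, 9.9, 210.5]
tool_rot: [3.14, 0.099, 0.001]
ft_force: [2.4, 1.1, 0.9]
gripper_width: 0.133
clock: 8.68
tool_pos: [516.6, 9.9, 209.7]
tool_rot: [3.14, 0.099, 0.001]
ft_force: [2.4, 1.5, 0.8]
gripper_width: 0.137
clock: 8.77
tool_pos: [516.6, 9.9, 208.6]
tool_rot: [3.14, 0.099, 0.002]
ft_force: [2.6, 0.6, 2.7]
gripper_width: 0.133
```

View pics/c12.png

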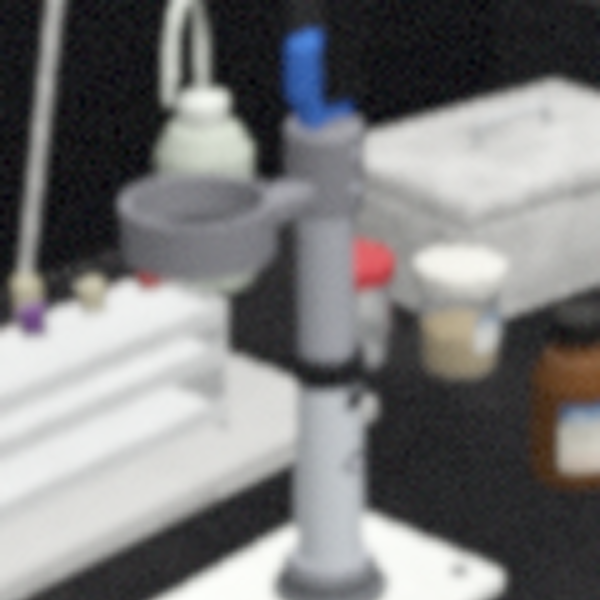

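```bash
python3 -m inch '[{"xyz":[0,0,0.1],"dr":[0,0,0],"claw":0.5}]' 25;python3 -m inch '[{"xyz":[0,0,0.1],"dr":[0,0,0],"claw":0.5}]' 25
```

```text
clock: 8.9
tool_pos: [517.0, 9.8, 208.1]
tool_rot: [3.14, 0.099, 0.003]
ft_force: [1.9, 0.9, 8.4]
gripper_width: 0.136
clock: 8.98
tool_pos: [517.3, 9.8, 207.9]
tool_rot: [3.139, 0.099, 0.004]
ft_force: [1.2, 2.1, 12.3]
gripper_width: 0.133
```

Locked both ways: stopped upward at about 211 and downward at about 208. 41 mm of travel matches the first hole. I'll centre the column, release and rise.

```bash
python3 -m inch '[{"xyz":[0,0,-0.25],"dr":[0,0,0],"claw":0.5},{"xyz":[0,0,0],"dr":[0,0,0],"claw":0.5},{"xyz":[0,0,0],"dr":[0,0,0],"claw":4},{"xyz":[0,0,0],"dr":[0,0,0],"claw":4},{"xyz":[0,0,0],"dr":[0,0,0],"claw":4}]' 25;python3 -m inch '[{"xyz":[0,0,0],"dr":[0,0,0],"claw":5},{"xyz":[0,0,-2],"dr":[0,0,0],"claw":8.7},{"xyz":[0,0,-4],"dr":[0,0,0],"claw":8.7},{"xyz":[0,0,-4],"dr":[0,0,0],"claw":8.7},{"xyz":[0,0,0],"dr":[0,0,0],"claw":8.7}]'
python3 -m inch '[{"xyz":[0,0,0],"dr":[0,0,0],"claw":8.7},{"xyz":[0,0,0],"dr":[0,0,0],"claw":8.7}]'
python3 look.py w10; python3 - <<'E'
from h import *
im=imaging.camera('top')[:,:,::-1];cv2.imwrite('pics/t3.png',im)
s=imaging.camera('scene')[:,:,::-1];cv2.imwrite('pics/s3.png',s)
for n,u,z in(('purple cap',(657/7-.5+300,173/7-.5+205),90),('blue cap',(158/7-.5+300,178/7-.5+205),90),('yellow',(415/7-.5+300,288/7-.5+205),90)): print(n,plane('top',u,z))
cv2.imwrite('pics/c13.png',np.hstack([cv2.resize(s[170:310,205:315],(400,510)),cv2.resize(cv2.imread('pics/w10.png')[40:330,170:400],(400,510))]))
E
```

```text
clock: 9.4
tool_pos: [514.4, 9.8, 207.8]
tool_rot: [3.14, 0.1, -0.007]
ft_force: [0.2, -0.1, -0.6]
gripper_width: 0.282
clock: 9.82
tool_pos: [520.5, 9.0, 316.0]
tool_rot: [3.136, 0.099, 0.021]
ft_force: [0.4, 0.2, 0.2]
gripper_width: 0.66
clock: 9.98
tool_pos: [515.2, 10.0, 307.8]
tool_rot: [-3.14, -0.099, 0.003]
ft_force: [-0.1, 0.6, -0.7]
gripper_width: 0.811
[515.165  10.012 307.841] yaw 0.0629656469680126 z [-0.002  0.    -1.   ] [-0.146  0.573 -0.679] 9.9833 [-0.197  0.247  1.53  -0.     1.366 -0.26 ]
purple cap [ 527.956 -332.011   90.   ]
blue cap [ 521.755 -168.757   90.   ]
yellow [ 488.197 -252.609   90.   ]
```

View pics/c13.png

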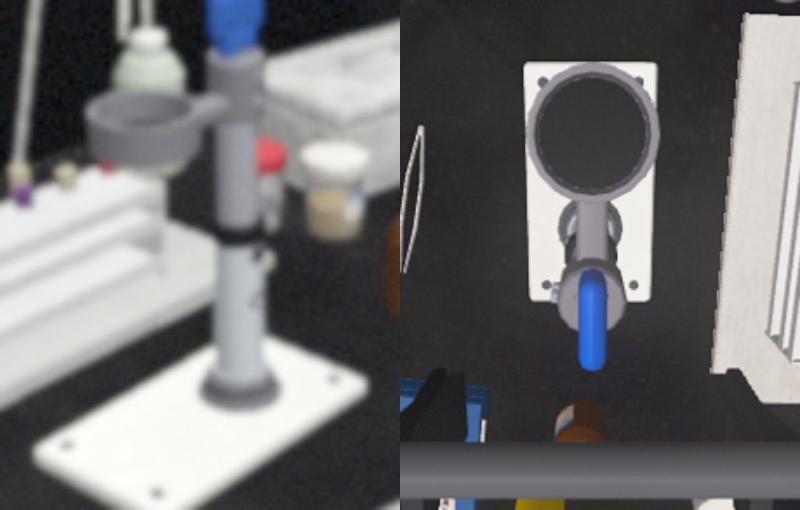

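View pics/w10.png

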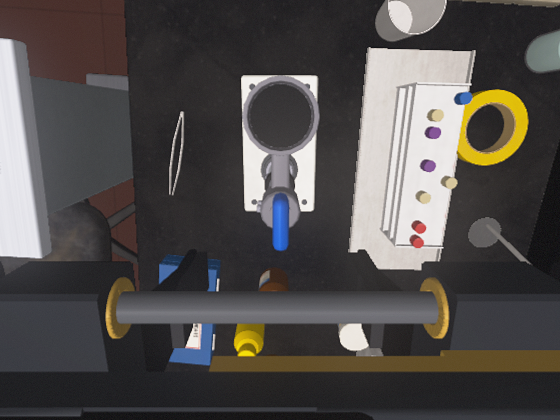

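The stand stays up, locked and in line. Now to the purple bottle. The cap ray at z=90 gives (528,-332), and I'll check that against the scene view on the way.

```bash
python3 -m inch '[{"xyz":[-0.1,3.8,0],"dr":[0,0,0],"claw":8.7},{"xyz":[-0.1,3.8,0],"dr":[0,0,0],"claw":8.7},{"xyz":[-0.1,3.8,0],"dr":[0,0,0],"claw":8.7},{"xyz":[-0.1,3.8,0],"dr":[0,0,0],"claw":8.7},{"xyz":[-0.1,3.8,0],"dr":[0,0,0],"claw":8.7}]' ;python3 -m inch '[{"xyz":[-0.1,3.8,0],"dr":[0,0,0],"claw":8.7},{"xyz":[-0.1,3.8,0],"dr":[0,0,0],"claw":8.7},{"xyz":[-0.1,3.8,0],"dr":[0,0,0],"claw":8.7},{"xyz":[-0.1,3.8,2],"dr":[0,0,0],"claw":8.7},{"xyz":[0,0,2],"dr":[0,0,0],"claw":8.7}]'
python3 -m inch '[{"xyz":[0,0,0],"dr":[0,0,0],"claw":8.7},{"xyz":[0,0,0],"dr":[0,0,0],"claw":8.7},{"xyz":[0,0,0],"dr":[0,0,0],"claw":8.7}]'
python3 look.py w11; python3 -c "
from h import *
print(proj('scene',[528,-332,90]),proj('scene',[528,-332,0]))"
```

```text
clock: 10.55
tool_pos: [522.3, -181.2, 307.0]
tool_rot: [-3.138, -0.099, 0.004]
ft_force: [1.3, 0.2, -0.3]
gripper_width: 1.0
clock: 10.97
tool_pos: [528.9, -339.1, 267.8]
tool_rot: [3.134, 0.09, 0.002]
ft_force: [1.0, -0.0, -1.4]
gripper_width: 0.999
clock: 11.22
tool_pos: [528.8, -329.8, 269.1]
tool_rot: [-3.139, -0.1, 0.001]
ft_force: [-0.4, 0.2, 0.2]
gripper_width: 1.001
[ 528.805 -329.761  269.092] yaw 0.06387180449346803 z [-0.001  0.001 -1.   ] [-0.401  0.178  0.197] 11.2167 [-0.737  0.445  1.33   0.     1.368 -0.801]
[354.765 203.188] [352.829 232.703]
```

View pics/w11.png

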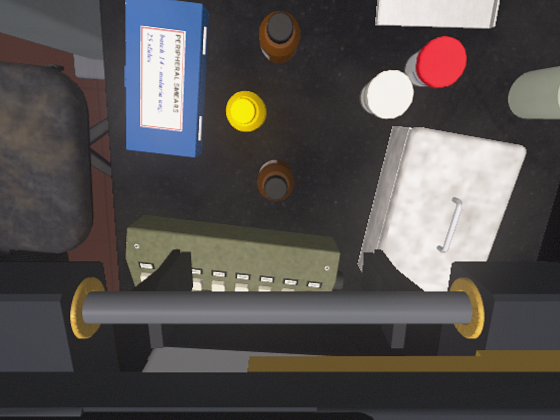

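The wrist view shows the target amber bottle with its cap at (275,188), next to the olive rack. The yellow look-alike is at (245,111) and the blue-band bottle at (281,35). The c2 crop already showed the bottle behind the yellow one, nearest the rack, has the purple band. Locating its cap:

```bash
python3 - <<'E'
from h import *
o=np.load('pics/w11.npz'); im=cv2.imread('pics/w11.png'); M=R.from_rotvec(o['tool_rot']).as_matrix()
cv2.imwrite('pics/c14.png',cv2.resize(im[140:220,230:320],None,fx=7,fy=7,interpolation=cv2.INTER_CUBIC))
for u,z in(((275.5,188),90),((275,182),74)):
    p=plane('wrist',u,z,o); print(p,M.T@(p-o['tool_pos']))
print(tri([ray('wrist',(275.5,188),o),ray('top',(657/7-.5+300,173/7-.5+205))]))
E
```

```text
[ 525.82  -335.214   90.   ] [ -3.209   5.462 179.088]
[ 524.927 -331.542   74.   ] [ -3.855   1.76  195.093]
(array([ 526.554, -332.375,   95.243]), [np.float64(1.8707655167200463), np.float64(1.8707655167200876)])
```

View pics/c14.png

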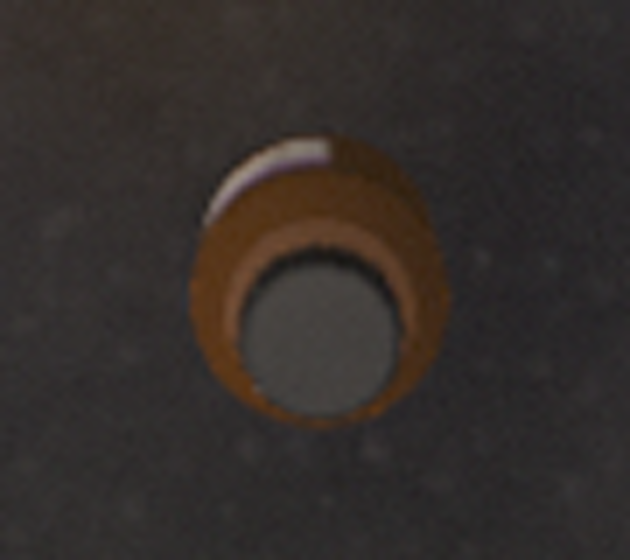

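The crop shows the purple band at (260,170). Descend in stages.

```bash
python3 -m inch '[{"xyz":[-0.3,0.4,3.5],"dr":[0,0,0],"claw":8.7},{"xyz":[0,0,3.5],"dr":[0,0,0],"claw":8.7},{"xyz":[0,0,3.5],"dr":[0,0,0],"claw":8.7},{"xyz":[0,0,3.5],"dr":[0,0,0],"claw":8.7},{"xyz":[0,0,3.4],"dr":[0,0,0],"claw":8.7}]' ;
python3 -m inch '[{"xyz":[0,0,0],"dr":[0,0,0],"claw":8.7},{"xyz":[0,0,0],"dr":[0,0,0],"claw":8.7},{"xyz":[0,0,0],"dr":[0,0,0],"claw":8.7}]'
python3 look.py w12; python3 - <<'E'
from h import *
s=imaging.camera('scene')[:,:,::-1];cv2.imwrite('pics/s4.png',s)
cv2.imwrite('pics/c15.png',np.hstack([cv2.resize(s[130:270,290:430],(400,400)),cv2.resize(cv2.imread('pics/w12.png')[60:340,140:420],(400,400))]))
o=np.load('pics/w12.npz');M=R.from_rotvec(o['tool_rot']).as_matrix()
for q in((43,0,-37),(-43,0,-37)): print(proj('scene',o['tool_pos']+M@np.array(q,float)))
E
```

```text
clock: 11.68
tool_pos: [527.4, -334.4, 95.7]
tool_rot: [3.137, 0.102, 0.004]
ft_force: [0.2, -0.3, 0.4]
gripper_width: 0.997
clock: 11.93
tool_pos: [528.0, -335.7, 97.8]
tool_rot: [3.137, 0.101, 0.005]
ft_force: [0.3, -1.5, -0.2]
gripper_width: 0.999
[ 527.968 -335.704   97.838] yaw 0.06416863456849772 z [ 0.003 -0.003 -1.   ] [ 0.251 -1.451 -0.193] 11.9333 [-0.745  0.629  1.512  0.     0.996 -0.809]
[343.065 184.206]
[370.722 191.037]
```

View pics/c15.png

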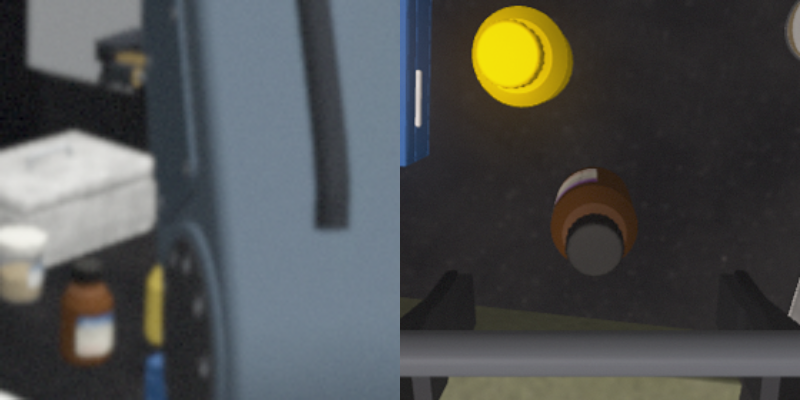

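```bash
python3 - <<'E'
from h import *
o=np.load('pics/w12.npz');M=R.from_rotvec(o['tool_rot']).as_matrix()
p=plane('wrist',(275.8,232.5),90,o);print(p,M.T@(p-o['tool_pos']))
E
```

```text
[ 525.618 -334.036   90.   ] [-2.264 -1.84   7.825]
```

```bash
python3 -m inch '[{"xyz":[-0.15,-0.15,2],"dr":[0,0,0],"claw":8.7},{"xyz":[0,0,2],"dr":[0,0,0],"claw":8.7},{"xyz":[0,0,2],"dr":[0,0,0],"claw":8.7},{"xyz":[0,0,0],"dr":[0,0,0],"claw":8.7},{"xyz":[0,0,0],"dr":[0,0,0],"claw":8.7}]' ;python3 look.py w13
```

```text
clock: 12.45
tool_pos: [525.0, -333.9, 36.3]
tool_rot: [3.139, 0.099, 0.001]
ft_force: [0.5, -0.3, 0.2]
gripper_width: 1.0
[ 524.956 -333.939   36.348] yaw 0.06311121470107826 z [ 0.001 -0.001 -1.   ] [ 0.497 -0.314  0.192] 12.45 [-0.746  0.712  1.554 -0.     0.874 -0.809]
```

View pics/w13.png

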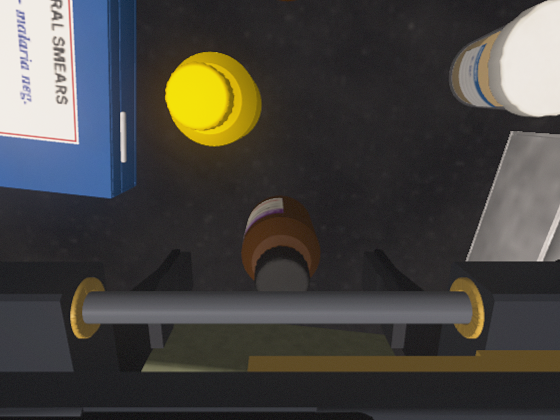

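```bash
python3 -m inch '[{"xyz":[0.05,0,1.4],"dr":[0,0,0],"claw":8.7},{"xyz":[0,0,1.4],"dr":[0,0,0],"claw":8.7},{"xyz":[0,0,1.2],"dr":[0,0,0],"claw":8.7},{"xyz":[0,0,0],"dr":[0,0,0],"claw":6},{"xyz":[0,0,0],"dr":[0,0,0],"claw":4}]' 20;python3 look.py w14
```

```text
clock: 12.92
tool_pos: [525.2, -333.7, -4.3]
tool_rot: [3.14, 0.099, 0.0]
ft_force: [-0.5, 0.6, -0.4]
gripper_width: 0.918
[ 525.217 -333.735   -4.316] yaw 0.06303202281675009 z [ 0. -0. -1.] [-0.48   0.584 -0.385] 12.9167 [-0.745  0.773  1.568  0.     0.799 -0.808]
```

View pics/w14.png

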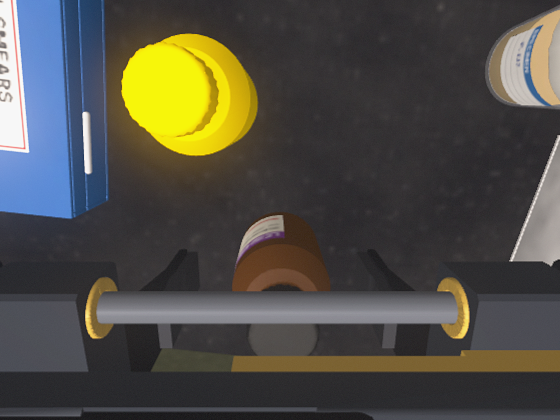

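The wrist view shows the purple band at (255,240) and the bottle between the fingers, with no bench contact. Closing.

```bash
python3 -m inch '[{"xyz":[0,0,0],"dr":[0,0,0],"claw":4},{"xyz":[0,0,0],"dr":[0,0,0],"claw":4},{"xyz":[0,0,0],"dr":[0,0,0],"claw":4},{"xyz":[0,0,0],"dr":[0,0,0],"claw":4},{"xyz":[0,0,0],"dr":[0,0,0],"claw":4}]' 25;python3 -m inch '[{"xyz":[0,0,0],"dr":[0,0,0],"claw":4},{"xyz":[0,0,0],"dr":[0,0,0],"claw":3.5},{"xyz":[0,0,0],"dr":[0,0,0],"claw":3.5}]' 25;python3 -m inch '[{"xyz":[0,0,0],"dr":[0,0,0],"claw":3.5},{"xyz":[0,0,0],"dr":[0,0,0],"claw":3.5}]' 25
```

```text
clock: 13.38
tool_pos: [525.5, -333.8, -4.4]
tool_rot: [3.139, 0.099, 0.002]
ft_force: [2.4, 0.7, 0.8]
gripper_width: 0.519
clock: 13.63
tool_pos: [525.7, -333.9, -4.4]
tool_rot: [3.139, 0.099, 0.002]
ft_force: [2.1, 0.1, 2.4]
gripper_width: 0.497
clock: 13.8
tool_pos: [525.7, -333.9, -4.4]
tool_rot: [3.139, 0.099, 0.002]
ft_force: [2.7, 0.4, 3.5]
gripper_width: 0.504
```

```bash
python3 -m inch '[{"xyz":[0,0,-1],"dr":[0,0,0],"claw":3.5},{"xyz":[0,0,-2],"dr":[0,0,0],"claw":3.5},{"xyz":[0,0,-3],"dr":[0,0,0],"claw":3.5},{"xyz":[0,0,-3],"dr":[0,0,0],"claw":3.5},{"xyz":[0,0,-3],"dr":[0,0,0],"claw":3.5}]' 25;python3 -m inch '[{"xyz":[0,0,-3],"dr":[0,0,0],"claw":3.5},{"xyz":[0,0,-3],"dr":[0,0,0],"claw":3.5},{"xyz":[0,0,-3],"dr":[0,0,0],"claw":3.5},{"xyz":[0,0,-3],"dr":[0,0,0],"claw":3.5},{"xyz":[0,0,-3],"dr":[0,0,0],"claw":3.5}]' 25;python3 -m inch '[{"xyz":[0,0,-1],"dr":[0,0,0],"claw":3.5},{"xyz":[0,0,0],"dr":[0,0,0],"claw":3.5},{"xyz":[0,0,0],"dr":[0,0,0],"claw":3.5}]' 25
python3 - <<'E'
from h import *
t=cv2.imread('pics/t3.png'); s=cv2.imread('pics/s3.png'); w=cv2.imread('pics/w10.png')
cv2.imwrite('pics/c16.png',np.hstack([cv2.resize(s[190:240,215:275],(600,500),interpolation=cv2.INTER_CUBIC)]))
cv2.imwrite('pics/c17.png',cv2.resize(w[65:165,230:330],(600,600),interpolation=cv2.INTER_CUBIC))
t4=imaging.camera('top')[:,:,::-1]; cv2.imwrite('pics/t4.png',t4)
cv2.imwrite('pics/c18.png',cv2.resize(t4[190:280,180:290],(770,630)[:2],interpolation=cv2.INTER_CUBIC)[:600])
E
```

```text
clock: 14.22
tool_pos: [523.1, -332.4, 115.5]
tool_rot: [-3.137, -0.099, 0.006]
ft_force: [0.8, -0.5, -1.6]
gripper_width: 0.499
clock: 14.63
tool_pos: [523.1, -332.4, 266.0]
tool_rot: [-3.138, -0.099, 0.005]
ft_force: [1.0, -0.2, -2.6]
gripper_width: 0.504
clock: 14.88
tool_pos: [523.9, -332.8, 274.0]
tool_rot: [-3.139, -0.099, 0.003]
ft_force: [0.2, 0.3, -2.0]
gripper_width: 0.503
```

View pics/c16.png

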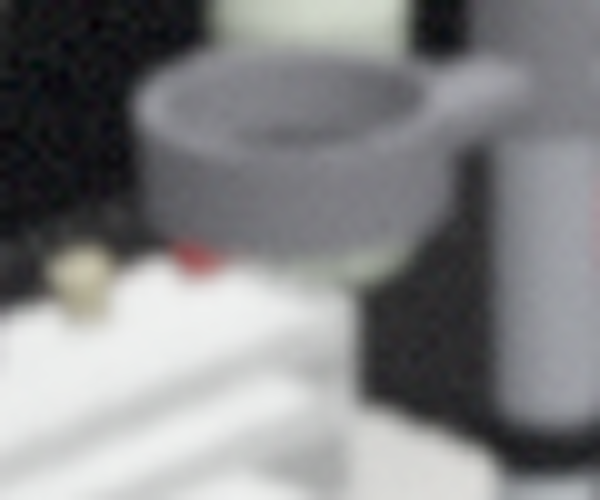

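View pics/c17.png

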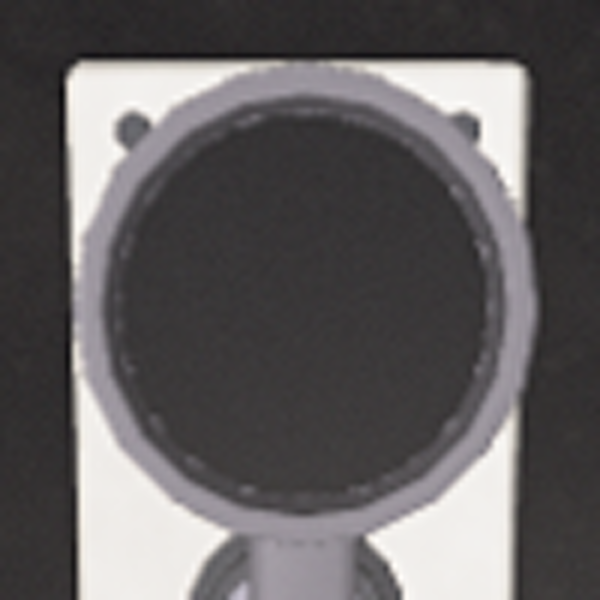

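View pics/c18.png

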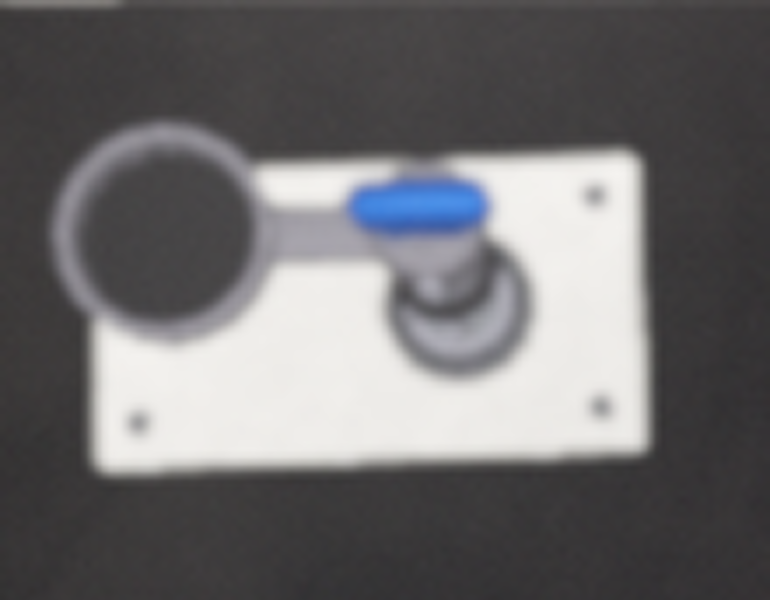

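```bash
python3 - <<'E'
from h import *
o=np.load('pics/w10.npz')
r={'s':ray('scene',(244.2,200)),'w':ray('wrist',(280.6,114.2),o),'t':ray('top',(202.8,222.6))}
for k in('st','sw','wt','stw'): print(k,tri([r[c] for c in k]))
d=np.array([-.0637,.998]); print('model',np.array([517.3,9.3])+75*d, np.array([515.4,9.8])+75*d)
b=bot.observe(); print(b['tool_pos'],b['tool_rot'])
E
python3 look.py w15
```

```text
st (array([513.088,  83.977, 221.435]), [np.float64(1.0847733508054447), np.float64(1.0847733508054656)])
sw (array([511.616,  83.932, 221.621]), [np.float64(0.06419323296157453), np.float64(0.06419323296170933)])
wt (array([512.013,  83.623, 232.343]), [np.float64(0.5814835267693306), np.float64(0.5814835267692593)])
stw (array([512.453,  84.088, 221.705]), [np.float64(0.7788881638968598), np.float64(1.4962077990656213), np.float64(0.8031310692433954)])
model [512.522  84.15 ] [510.623  84.65 ]
[ 523.404 -332.352  272.761] [-3.137 -0.099  0.006]
[ 523.404 -332.352  272.761] yaw 0.0629285916796065 z [-0.004  0.003 -1.   ] [ 0.159 -0.737 -2.179] 14.9333 [-0.746  0.44   1.33  -0.     1.377 -0.808]
```

View pics/w15.png

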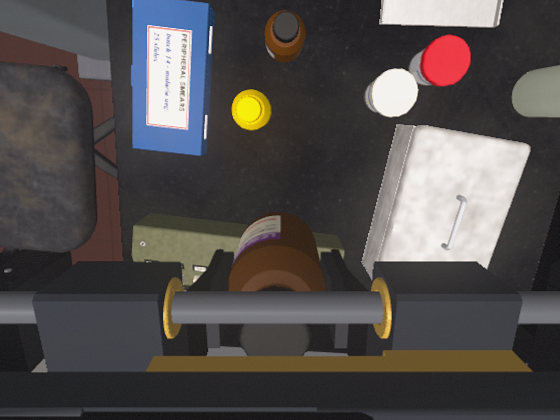

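Cup rim triangulates to (512.3, 84.0) at z about 222–227, which fits the model position (512.5, 84.2). I'll rise 6 cm to clear the paddle, then travel over.

```bash
python3 -m inch '[{"xyz":[0,0,-2],"dr":[0,0,0],"claw":3.5},{"xyz":[0,0,-2],"dr":[0,0,0],"claw":3.5},{"xyz":[0,0,-2],"dr":[0,0,0],"claw":3.5},{"xyz":[0.1,-2,0],"dr":[0,0,0],"claw":3.5},{"xyz":[0.1,-3,0],"dr":[0,0,0],"claw":3.5}]' 25;python3 -m inch '[{"xyz":[0.1,-3,0],"dr":[0,0,0],"claw":3.5},{"xyz":[0.1,-3,0],"dr":[0,0,0],"claw":3.5},{"xyz":[0.1,-3,0],"dr":[0,0,0],"claw":3.5},{"xyz":[0.1,-3,0],"dr":[0,0,0],"claw":3.5},{"xyz":[0.1,-3,0],"dr":[0,0,0],"claw":3.5}]';python3 -m inch '[{"xyz":[0.1,-3,0],"dr":[0,0,0],"claw":3.5},{"xyz":[0.1,-3,0],"dr":[0,0,0],"claw":3.5},{"xyz":[0.1,-3,0],"dr":[0,0,0],"claw":3.5},{"xyz":[0.1,-3,0],"dr":[0,0,0],"claw":3.5},{"xyz":[0.1,-3,0],"dr":[0,0,0],"claw":3.5}]';python3 -m inch '[{"xyz":[0.1,-3,0],"dr":[0,0,0],"claw":3.5},{"xyz":[0.1,-2,0],"dr":[0,0,0],"claw":3.5},{"xyz":[0,-1.6,0],"dr":[0,0,0],"claw":3.5},{"xyz":[0,0,0],"dr":[0,0,0],"claw":3.5},{"xyz":[0,0,0],"dr":[0,0,0],"claw":3.5}]';python3 look.py w16
```

```text
clock: 15.4
tool_pos: [523.7, -285.6, 333.6]
tool_rot: [3.14, 0.093, -0.002]
ft_force: [0.7, 0.5, -2.9]
gripper_width: 0.503
clock: 15.82
tool_pos: [517.8, -131.6, 332.4]
tool_rot: [-3.137, -0.098, 0.008]
ft_force: [0.1, 0.3, -2.0]
gripper_width: 0.506
clock: 16.23
tool_pos: [513.3, 18.1, 332.6]
tool_rot: [-3.139, -0.099, 0.008]
ft_force: [-0.1, -0.7, -2.4]
gripper_width: 0.5
clock: 16.65
tool_pos: [511.5, 83.1, 333.0]
tool_rot: [3.14, 0.102, -0.007]
ft_force: [0.8, 0.2, -2.2]
gripper_width: 0.504
[511.506  83.06  333.049] yaw 0.06498627711765008 z [-0.004 -0.    -1.   ] [ 0.768  0.196 -2.195] 16.65 [-0.054  0.234  1.48  -0.001  1.432 -0.119]
```

View pics/w16.png

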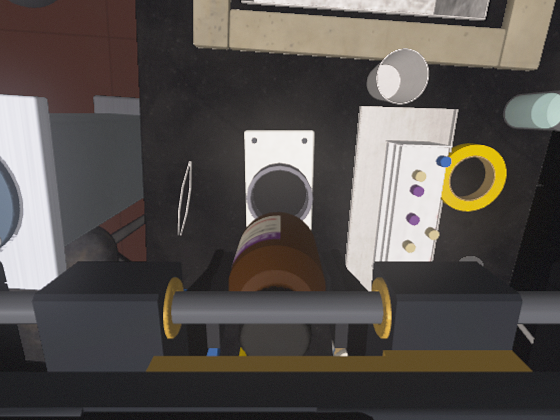

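```bash
python3 -m inch '[{"xyz":[0.05,-0.05,2],"dr":[0,0,0],"claw":3.5},{"xyz":[0,0,2.5],"dr":[0,0,0],"claw":3.5},{"xyz":[0,0,2.5],"dr":[0,0,0],"claw":3.5},{"xyz":[0,0,2],"dr":[0,0,0],"claw":3.5},{"xyz":[0,0,0],"dr":[0,0,0],"claw":3.5}]';python3 -m inch '[{"xyz":[0,0,0],"dr":[0,0,0],"claw":3.5},{"xyz":[0,0,0],"dr":[0,0,0],"claw":3.5}]';python3 look.py w17;python3 - <<'E'
from h import *
s=imaging.camera('scene')[:,:,::-1]; cv2.imwrite('pics/s5.png',s)
cv2.imwrite('pics/c19.png',np.hstack([cv2.resize(s[130:250,195:315],(400,400),interpolation=cv2.INTER_CUBIC),cv2.resize(cv2.imread('pics/w17.png')[90:330,160:400],(400,400))]))
E
```

```text
clock: 17.12
tool_pos: [509.4, 81.8, 240.3]
tool_rot: [-3.14, -0.096, 0.018]
ft_force: [-1.2, 0.0, -2.1]
gripper_width: 0.499
clock: 17.28
tool_pos: [514.2, 82.3, 246.0]
tool_rot: [3.14, 0.097, 0.002]
ft_force: [0.4, 0.1, -2.0]
gripper_width: 0.5
[514.236  82.258 245.964] yaw 0.06187752772365207 z [ 0.002 -0.    -1.   ] [ 0.358  0.076 -2.033] 17.2833 [-0.056  0.313  1.614 -0.     1.214 -0.118]
```

View pics/c19.png

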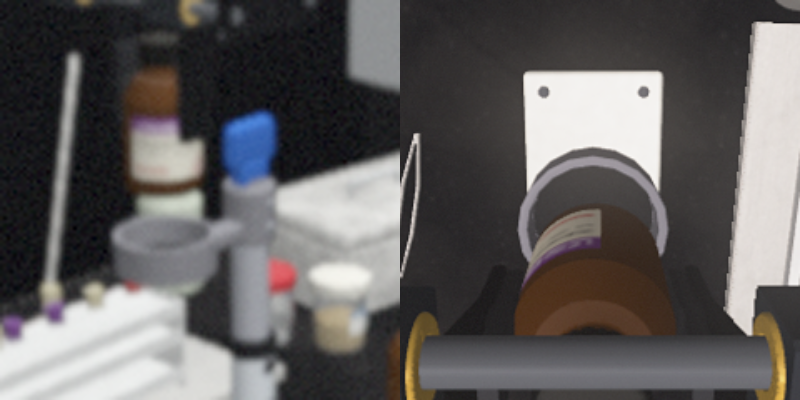

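```bash
python3 -m inch '[{"xyz":[0,0,0],"dr":[0,0,0],"claw":3.5},{"xyz":[0,0,0],"dr":[0,0,0],"claw":3.5},{"xyz":[0,0,0],"dr":[0,0,0],"claw":3.5}]';python3 look.py w18;python3 - <<'E'
from h import *
s=imaging.camera('scene')[:,:,::-1]; cv2.imwrite('pics/s6.png',s); o=np.load('pics/w18.npz'); w=cv2.imread('pics/w18.png')
M=R.from_rotvec(o['tool_rot']).as_matrix()
zb=o['tool_pos'][2]+4.4
c=np.array([512.3,84.0])
# draw bottle bottom circle and rim circle by projection for check
for n,im,oo in(('s',s.copy(),None),('w',w.copy(),o)):
    for ctr,z,r,col in((o['tool_pos'][:2],zb,22.5,(0,0,255)),(c,224,30.5,(0,255,0)),(c,224,26.5,(0,255,0))):
        for a in np.linspace(0,6.28,60):
            u=proj('scene' if n=='s' else 'wrist',[ctr[0]+r*np.cos(a),ctr[1]+r*np.sin(a),z],oo); 
            if 0<=u[0]<560 and 0<=u[1]<420: im[int(round(u[1])),int(round(u[0]))]=col
    if n=='s': a_=cv2.resize(im[150:250,205:305],(400,400))
    else: b_=cv2.resize(im[90:330,160:400],(400,400))
cv2.imwrite('pics/c20.png',np.hstack([a_,b_]))
E
```

```text
clock: 17.63
tool_pos: [513.6, 83.1, 245.9]
tool_rot: [3.14, 0.099, 0.002]
ft_force: [0.3, 0.2, -2.4]
gripper_width: 0.501
[513.565  83.068 245.897] yaw 0.0631105447820583 z [ 0.002 -0.    -1.   ] [ 0.321  0.234 -2.374] 17.6333 [-0.055  0.312  1.615 -0.     1.213 -0.118]
```

View pics/c20.png

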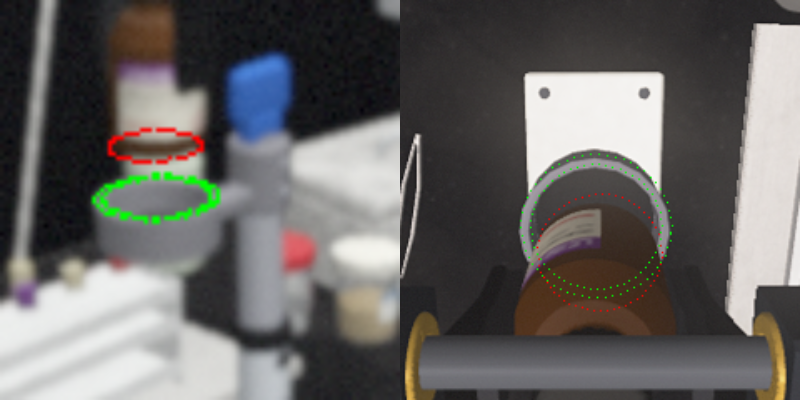

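```bash
python3 -m inch '[{"xyz":[-0.12,-0.08,0.5],"dr":[0,0,0],"claw":3.5},{"xyz":[0,0,0.8],"dr":[0,0,0],"claw":3.5},{"xyz":[0,0,0.7],"dr":[0,0,0],"claw":3.5},{"xyz":[0,0,0],"dr":[0,0,0],"claw":3.5}]'; python3 -m inch '[{"xyz":[0,0,0.4],"dr":[0,0,0],"claw":3.5},{"xyz":[0,0,0.4],"dr":[0,0,0],"claw":3.5}]'
```

```text
clock: 18.07
tool_pos: [510.3, 83.9, 223.0]
tool_rot: [-3.14, -0.099, 0.007]
ft_force: [-1.0, 0.6, -1.7]
gripper_width: 0.501
clock: 18.23
tool_pos: [512.2, 83.8, 216.8]
tool_rot: [3.14, 0.099, 0.0]
ft_force: [-0.5, 0.5, -2.1]
gripper_width: 0.502
```

```bash
python3 -m inch '[{"xyz":[0,0,0.3],"dr":[0,0,0],"claw":3.5},{"xyz":[0,0,0.3],"dr":[0,0,0],"claw":3.5},{"xyz":[0,0,0],"dr":[0,0,0],"claw":3.5}]'
```

```text
clock: 18.48
tool_pos: [511.5, 83.8, 210.5]
tool_rot: [-3.14, -0.099, 0.002]
ft_force: [-0.3, -0.6, -2.8]
gripper_width: 0.501
```

```bash
python3 -m inch '[{"xyz":[0,0,0.2],"dr":[0,0,0],"claw":3.5},{"xyz":[0,0,0.2],"dr":[0,0,0],"claw":3.5}]'; python3 -m inch '[{"xyz":[0,0,0.1],"dr":[0,0,0],"claw":3.5},{"xyz":[0,0,0.1],"dr":[0,0,0],"claw":3.5}]'
```

```text
clock: 18.65
tool_pos: [512.3, 83.8, 207.3]
tool_rot: [3.14, 0.099, 0.001]
ft_force: [-0.0, 0.2, -2.2]
gripper_width: 0.498
clock: 18.82
tool_pos: [512.0, 83.8, 205.1]
tool_rot: [3.14, 0.099, 0.0]
ft_force: [0.7, -0.6, -1.7]
gripper_width: 0.5
```

```bash
python3 -m inch '[{"xyz":[0,0,0.1],"dr":[0,0,0],"claw":3.5},{"xyz":[0,0,0.05],"dr":[0,0,0],"claw":3.5}]'; python3 - <<'E'
from h import *
s=imaging.camera('scene')[:,:,::-1]; cv2.imwrite('pics/s7.png',s)
cv2.imwrite('pics/c21.png',cv2.resize(s[150:250,205:305],(600,600),interpolation=cv2.INTER_CUBIC))
E
```

```text
clock: 18.98
tool_pos: [511.9, 83.8, 203.6]
tool_rot: [3.14, 0.099, 0.0]
ft_force: [-0.5, -0.6, -2.2]
gripper_width: 0.504
```

View pics/c21.png

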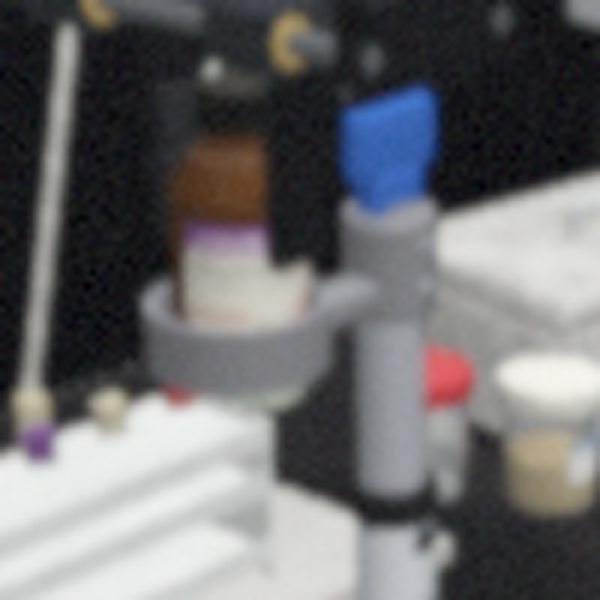

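The bottle is inside the cup, with the rim visible around it and its label cut by the near wall at (250,325). There is no contact with the floor yet, so I'll keep lowering until I feel it.

```bash
python3 -m inch '[{"xyz":[0,0,0.1],"dr":[0,0,0],"claw":3.5},{"xyz":[0,0,0.05],"dr":[0,0,0],"claw":3.5}]'; python3 -m inch '[{"xyz":[0,0,0.1],"dr":[0,0,0],"claw":3.5},{"xyz":[0,0,0],"dr":[0,0,0],"claw":3.5}]'
```

```text
clock: 19.2
tool_pos: [512.0, 83.8, 202.1]
tool_rot: [3.14, 0.099, 0.0]
ft_force: [-1.0, 0.2, -2.1]
gripper_width: 0.502
clock: 19.37
tool_pos: [511.9, 83.8, 201.0]
tool_rot: [-3.14, -0.099, 0.0]
ft_force: [0.2, 0.3, -1.9]
gripper_width: 0.501
```

```bash
python3 -m inch '[{"xyz":[0,0,0.1],"dr":[0,0,0],"claw":3.5},{"xyz":[0,0,0],"dr":[0,0,0],"claw":3.5}]'
```

```text
clock: 19.53
tool_pos: [512.1, 84.0, 200.5]
tool_rot: [-3.14, -0.099, -0.001]
ft_force: [-0.6, 0.1, 2.0]
gripper_width: 0.503
```

Contact with the cup floor: force went from −2 to +2 N, bottle underside at about 205, as expected. Releasing.

```bash
python3 -m inch '[{"xyz":[0,0,0],"dr":[0,0,0],"claw":4.8},{"xyz":[0,0,0],"dr":[0,0,0],"claw":5.5},{"xyz":[0,0,0],"dr":[0,0,0],"claw":7},{"xyz":[0,0,0],"dr":[0,0,0],"claw":8.7},{"xyz":[0,0,0],"dr":[0,0,0],"claw":8.7}]'; python3 -m inch '[{"xyz":[0,0,0],"dr":[0,0,0],"claw":8.7},{"xyz":[0,0,0],"dr":[0,0,0],"claw":8.7},{"xyz":[0,0,0],"dr":[0,0,0],"claw":8.7},{"xyz":[0,0,0],"dr":[0,0,0],"claw":8.7}]'; python3 look.py w19;python3 - <<'E'
from h import *
s=imaging.camera('scene')[:,:,::-1]; cv2.imwrite('pics/s8.png',s)
cv2.imwrite('pics/c22.png',np.hstack([cv2.resize(s[150:250,205:305],(400,400),interpolation=cv2.INTER_CUBIC),cv2.resize(cv2.imread('pics/w19.png')[90:330,160:400],(400,400))]))
E
```

```text
clock: 19.95
tool_pos: [512.0, 83.7, 200.1]
tool_rot: [3.14, 0.099, 0.0]
ft_force: [0.5, 0.0, 0.3]
gripper_width: 0.772
clock: 20.28
tool_pos: [512.0, 83.8, 200.1]
tool_rot: [3.14, 0.099, -0.0]
ft_force: [-0.3, 0.1, -0.1]
gripper_width: 0.985
[511.961  83.78  200.13 ] yaw 0.06293825636150333 z [-0. -0. -1.] [-0.283  0.128 -0.076] 20.2833 [-0.053  0.364  1.677 -0.     1.101 -0.116]
```

View pics/c22.png

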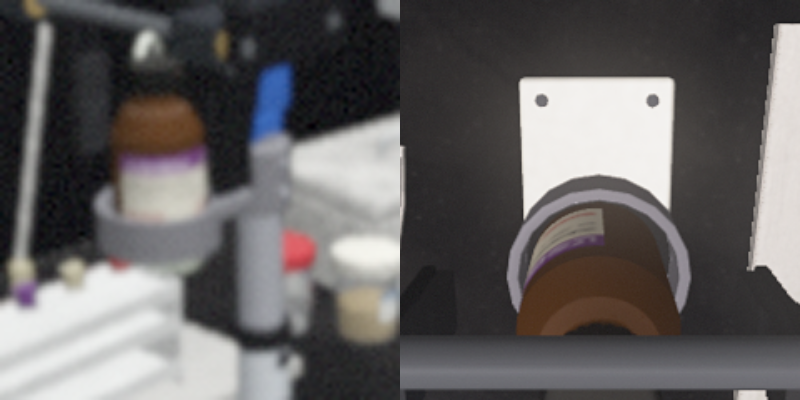

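The bottle stands upright in the cup and the fingers are free. Retreating straight up.

```bash
python3 -m inch '[{"xyz":[0,0,-1],"dr":[0,0,0],"claw":8.7},{"xyz":[0,0,-2],"dr":[0,0,0],"claw":8.7},{"xyz":[0,0,-3],"dr":[0,0,0],"claw":8.7},{"xyz":[0,0,-3],"dr":[0,0,0],"claw":8.7},{"xyz":[0,0,-3],"dr":[0,0,0],"claw":8.7}]'; python3 -m inch '[{"xyz":[0,-3,0],"dr":[0,0,0],"claw":8.7},{"xyz":[0,-3,0],"dr":[0,0,0],"claw":8.7},{"xyz":[0,-3,0],"dr":[0,0,0],"claw":8.7},{"xyz":[0,-3,0],"dr":[0,0,0],"claw":8.7},{"xyz":[0,-3,0],"dr":[0,0,0],"claw":8.7}]';python3 -m inch '[{"xyz":[-1,-3,0],"dr":[0,0,0],"claw":8.7},{"xyz":[-1,-3,0],"dr":[0,0,0],"claw":8.7},{"xyz":[-1,-3,0],"dr":[0,0,0],"claw":8.7},{"xyz":[0,0,0],"dr":[0,0,0],"claw":8.7},{"xyz":[0,0,0],"dr":[0,0,0],"claw":8.7}]';python3 - <<'E'
from h import *
s=imaging.camera('scene')[:,:,::-1]; cv2.imwrite('pics/s9.png',s)
t=imaging.camera('top')[:,:,::-1]; cv2.imwrite('pics/t9.png',t)
cv2.imwrite('pics/c23.png',np.hstack([cv2.resize(s[160:310,205:325],(320,400),interpolation=cv2.INTER_CUBIC),cv2.resize(t[185:285,180:300],(480,400),interpolation=cv2.INTER_CUBIC)]))
a=cv2.imread('pics/top0.png'); m=np.zeros(a.shape[:2],np.uint8); m[195:275,180:290]=(t.min(2)>150)[195:275,180:290]
c=max(cv2.findContours(m,0,1)[0],key=cv2.contourArea)
print(cv2.minAreaRect(np.array([plane('top',p,12)[:2] for p in c[:,0].astype(float)],np.float32)))
E
```

```text
clock: 20.8
tool_pos: [511.7, 83.8, 322.1]
tool_rot: [-3.14, -0.099, -0.0]
ft_force: [0.8, -0.2, -0.4]
gripper_width: 1.002
clock: 21.22
tool_pos: [502.3, 234.8, 321.2]
tool_rot: [-3.14, -0.098, -0.002]
ft_force: [0.4, -0.3, -0.6]
gripper_width: 0.998
clock: 21.63
tool_pos: [466.1, 322.7, 320.8]
tool_rot: [3.14, 0.104, 0.001]
ft_force: [1.0, -0.7, -0.1]
gripper_width: 1.0
((515.4634399414062, 41.035526275634766), (105.2674789428711, 191.12860107421875), 3.65655517578125)
```

View pics/c23.png

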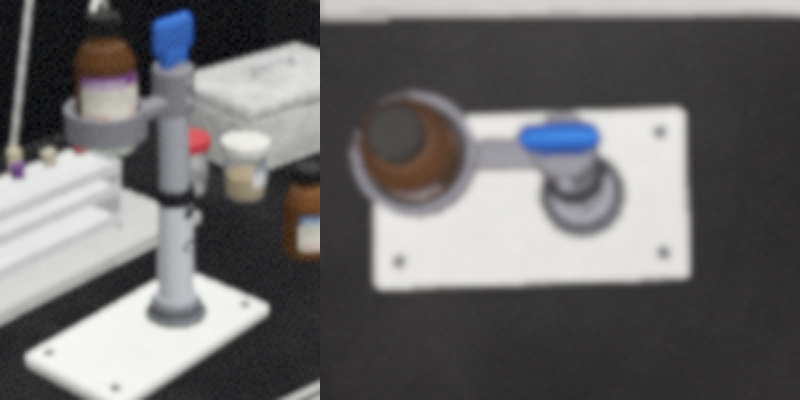

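View pics/t9.png

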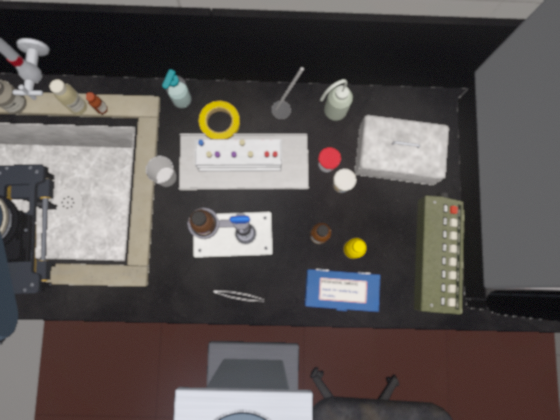

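The foot is where it was, to within 0.1 mm. The bottle stands upright in the cup at (203,222), the column is still up, and the other things are unmoved. Handing in.

```bash
python3 -c "
from workcell import job
print(job.close_job())"
```

```text
the job is handed in; nothing more can be done
None
```

The stand is locked in its first hole with the arm back in line. The purple-label bottle stands upright in the cup, released, and the job is handed in (about 22 s of 64 s).

- **Turn and lift:** I turned the arm 0.255 rad into line with the foot and drew the column up about 41 mm. There it blocked upward (about 12 N) and also downward (about 12 N), 3 mm apart, so the button holds in the lower hole. A push that light does not prove much load, but the column stayed up after the bottle was put in.
- **Bottle:** I set it in the cup until I felt the cup floor, then let it go.
- **Last checks:** In the top view the foot's position and angle match the start to about 0.1 mm and 0.01°. The other loose things look unmoved in the same picture; I judged those by eye, not by measurement. The robot was clear of everything.

**Disagreement:** the visible fingertips lie about 37 mm short of the reported TCP, in both the wrist and scene views. Because of this my first close on the handle shut on air above the paddle. I allowed for it from then on.

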